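# Fetch the blue valve key from its hook and open the oxygen valve

### The arm

A 6-joint arm with a two-finger parallel gripper is mounted at the origin on a cart in front of the work surface, level with it; the furniture and walls round the work are solid. World frame = base frame: x ahead of the robot, y to its left, z up, the work surface at z = 0. Lengths are in m, angles in rad, forces in N, time in s.
With the tool pointing down it reaches from about 0.225 to 0.875 m from the base axis. Payload 3.4 kg.
Tool frame: the origin (TCP) lies where the fingers leave the gripper's body, on its centre line; the fingertips stand 73 mm ahead of it and the grasp point (between the pads) lies 54 mm ahead of it; x points along the fingers, y is the direction in which the jaws open and shut, and the axes are right-handed (so a half turn about x gives the same grasp; the last joint's range is limited). The gripper opens to 85 mm and grips with 20 to 120 N. Pads are 22 mm wide; open, the fingers measure 114 mm over their backs; the gripper's body (76 mm by 85 mm) begins 54 mm behind the grasp point. The pads swing forward as they close: fully open they stand 13 mm farther back than shut.
Start: joints at [-1.428, 0.276, 1.505, -0, 1.361, -0.121], TCP at [0.15, -0.555, 0.304] pointing down, gripper open.
Joint ranges: [-2.89, 2.89], [-0.75, 2.08], [0.22, 2.7], [-1.18, 4.32], [0.11, 2.71], [-2.7, 2.7]. Speed limits (rad/s): [2.57, 2.57, 3.14, 3.14, 3.14, 3.14].

### API

Orientations are given as a rotation vector (axis times angle).
In Python, from bench import env, imaging, spotter gives the robot as it stands. The module is installed in compiled form; this text tells all that it offers.
- The arm moves only by the tool move_arm, never from a script. Its argument "plan" is a list that holds one entry, the list of rows, each a list of 7 numbers: the shift along the tool's x, y, z in mm, then the turn, a rotation vector about the tool's x, y, z in rad, then the finger opening in mm, from 0 to 85.4. In form: [[[dx, dy, dz, wx, wy, wz, jaw], ...]]. A call has 1 to 12 rows; each row shifts and turns the commanded pose from where the row before left it, along the tool's axes as they then stand; what a row does not reach is not made up. A row lasts 1/12 s, in which the tool goes at most 41.7 mm and 7.16 degrees, less where a joint would pass 70% of its speed; a pose out of reach is approached as far as the arm can. A call with a gripper value outside its range is refused whole. The fingers move at their own pace and stop on an object; "newtons" is the grip in N (left out, the last holds). Time passes only in rows, so rows that do not move let the fingers close. It gives the time, the measured TCP pose, the force and the opening at its end, in the units of the state.
- env.sense(): the state, without advancing time (a new reading comes with each control period).
- imaging.get_image(name): name is "scene" or "top"; returns a dict with "img" (400x640x3 uint8, red, green, blue), "camera_matrix" (3x3 intrinsics, pixels), "dist" ([k1, k2, p1, p2, k3] as OpenCV has them; the pictures are not rectified), "rvec" (rotation vector, rad) and "tvec" (3), from world to camera coordinates, as OpenCV has them. Camera axes: x right, y down, z forward; pixel columns grow to the right and rows downward; lengths in m; the calibration is good to about 2 mm. A picture is of the moment at which its call begins. There is no depth.
- env.sign_off(): hands the job in, once; it reports no verdict.
Trained networks look in a picture, given as the dict that the camera call returned (one of the last four; its "shot" number tells which), for a name from the list of things; names that differ only in an ending like _2 or _b are one class to them, and where a whole thing is asked for, a point or a joint stands for the part that bears it (a point fixed in the world has none). Each returns a list of dicts, best first, with "score" (0 to 1); they miss things now and then, are a little off and sometimes report something else, mostly with a low value. They report only what shows in the picture. A call takes as long as a camera call.
- spotter.boxes_of(name, picture): "xy" ([column, row] in pixels, amid what is visible of it).
- spotter.tip_of(name, picture): "xy" ([column, row] in pixels: a listed point, or the origin of a listed thing).
The state is a dict: "t": time; "joint_positions": joint angles; "qvel": joint speeds; "effort": joint torques, N m; "ee_pos": TCP position; "tcp_rot": TCP orientation; "ft_force": force on the tool from outside, world axes, zero at the start; "torque": the same for the moment, N m; "finger_gap": finger opening in m.
Only numpy, scipy, OpenCV 4.12 (cv2) and the standard library are available. Lean on these libraries where they do the work, as an engineer would, in place of code of your own. Each camera call takes 0.05 s, during which the arm holds its last target.

### The job

Lift the blue-handled key up and off its hook on the rack, bring it out through the open front of the hook, and set it upright on the oxygen valve's flat-sided spindle so that it sits fully home; then let go of it. After that, push the key's cross bar round anticlockwise (seen from above) until the valve is fully open, without gripping the bar while it turns, and leave the key standing on the spindle. Leave the grey-handled key on its hook and do not knock over or shove aside the things standing around.

Things in the scene. Friction and masses are not known exactly. Their poses are not given: they have to be found in the camera images.
- rack: Fixed key rack, nothing on it above 108 mm: grey foot 70 x 170 x 10 mm, upright aluminium plate 150 mm wide along its +x side, and two level steel forks sticking out to the rack's -x, one at y = +50 mm, one at y = -50 mm. Origin on the table under the midpoint between the two hook points; z up.
- hook_left (a point): Middle of the fork at the rack's +y side, on the level of the prong tops (100 mm up); a hanging key's shaft stands here. The fork: two flat prongs along x, each 11 mm wide, 6 mm thick, with a 22 mm gap between, open at the front (this point's -x). Each prong ends in an upturned tip 8 mm high, 25 to 30 mm in front of this point. Axes as the rack's.
- hook_right (a point): The same for the like fork at the rack's -y side.
- blue_key: Loose upright T-key, 0.14 to 0.26 kg, steel, blue cross bar. Origin: centre of its lower end; z up, x along the bar. From below: socket block 30 (x) x 24 (y) x 26 mm, shaft 16 mm thick up to z = 56, round flange 40 mm across (z 56 to 61), neck 12 mm thick, cross bar 80 (x) x 12 (y) x 14 mm centred at z = 100. It hangs with the flange resting on a fork's prongs, the block below them.
- blue_key_bar (a point): Centre of the blue cross bar; axes as the key's. The socket block is wider than the fork's gap, so the key cannot be pulled straight up: lift it more than 8 but less than about 24 mm, then draw it at least 55 mm out of the fork's open front.
- blue_key_socket (a point): Centre of the socket's mouth at the key's lower end; axes as the key's. The socket is a rectangular slot 19 mm (x) by 12 mm (y), 22 mm deep, bevelled at the mouth; it fits the spindle either way round (half turn).
- blue_key_side_a: The half of the blue cross bar on the key's +y side (80 x 6 x 14 mm); origin at the bar's centre. Fixed part of the key.
- blue_key_side_b: The half of the blue cross bar on the key's -y side; origin at the bar's centre. Fixed part of the key.
- grey_key: The other loose key, the same outside size and axes as the blue one, but with a grey cross bar; its lower end has no slot. It hangs on the other fork, 100 mm away, and must stay there.
- valve: Fixed oxygen valve block: grey foot plate 100 x 90 x 10 mm, brass body 48 x 48 mm with a small gauge on its -x side, a blue round bonnet (46 mm across) on top. Origin under the spindle on the table, z up; nothing but the spindle is higher than the bonnet's top at 54 mm.
- bonnet (a point): Centre of the flat top of the blue bonnet, 54 mm above the table, on the spindle's axis; the key's lower end rests on it when fully home.
- spindle (a joint): Angle of the valve spindle: 0 = shut, 1.6 = fully open at its stop; grows anticlockwise seen from above. It starts at 0 to 0.3, is turned by about 0.05 N m and stays where it is left. The key's slot has some 0.15 rad of play on the spindle, by which the bar may lag or lead.
- tang_top (a point): Centre of the top of the spindle's steel tang, 73 mm above the table. The tang is 16 mm (along this point's x) by 9 mm (its y) and stands 19 mm above the bonnet; the point turns with it.
- instrument_case: Fixed long metal instrument case, 206 x 83 x 57 mm, at the far edge.
- spout_1: Loose white squeeze bottle with a long spout, 38 mm across, 184 mm high; origin under its centre. Bystander.
- bottle_6: Loose white medicine bottle with an orange band, 44 mm across, 119 mm high. Bystander.
- vial_1: Loose vial with a dark cap, 29 mm across, 74 mm high. Bystander.
- ointment_jar: Loose blue jar, 36 mm across, 53 mm high. Bystander.
- tape_roll: Loose roll of tape lying flat, 69 mm across, 25 mm high. Bystander.
- gauze_pack: Loose flat gauze pack, 86 x 59 x 13 mm. Bystander.

How it is judged:
On the way, in this order (a step that is already met when the one before it is completed fails the run):
1. the blue key is lifted off its hook and is clear of the rack ((x of blue_key in the frame of rack below -0.06 m or z of blue_key in the frame of rack above 0.12 m) and angle between blue_key's own z axis and vertical below 0.5 rad), for 0.1 s.
2. the blue key stands fully home on the spindle and is let go, with the valve not yet turned (horizontal distance between blue_key_socket and bonnet below 0.006 m and z of blue_key_socket in the frame of bonnet between -0.005 and 0.005 m and angle between blue_key's own z axis and vertical below 0.12 rad and contact force between the fingers and blue_key below 0.1 N and value of joint spindle below 0.65 rad), for 0.2 s.
At the end, for the whole second after the job is handed in: The blue key stands upright (within 0.12 rad) and fully home on the spindle (its lower end within 5 mm of the bonnet's top and 6 mm of its centre), let go and at rest; the spindle is turned to 1.4 rad or more; the grey key hangs on its hook (horizontal distance between blue_key_socket and bonnet below 0.006 m and z of blue_key_socket in the frame of bonnet between -0.005 and 0.005 m and angle between blue_key's own z axis and vertical below 0.12 rad and contact force between the fingers and blue_key below 0.1 N and value of joint spindle above 1.4 rad and linear speed of blue_key below 0.02 m/s and (distance between grey_key and hook_left below 0.072 m or distance between grey_key and hook_right below 0.072 m) and angle between grey_key's own z axis and vertical below 0.1 rad); the robot touches nothing.
It fails at once if the blue bar is pinched from both sides while the valve is being turned on (spindle past 0.75) (contact force between the fingers and blue_key_side_a above 1.5 N and contact force between the fingers and blue_key_side_b above 1.5 N and value of joint spindle above 0.75 rad).
It fails at once if the blue key falls over (angle between blue_key's own z axis and vertical above 0.9 rad).
It fails at once if the grey key is moved more than 20 mm (distance of grey_key from where it was at the start of the episode above 0.02 m).
It fails at once if a bystander is knocked over or moved more than 30 mm (angle between any of spout_1, bottle_6, vial_1, ointment_jar's own z axis and vertical above 0.5 rad or distance of any of spout_1, bottle_6, vial_1, ointment_jar, tape_roll, gauze_pack from where it was at the start of the episode above 0.03 m).
It also fails if it takes over 54 s, if anything falls off the work surface, if the arm or the gripper's body presses on something with over 40 N, if the wrist force passes 120 N, or if a joint passes its speed limit or range.

## Working session

There is one attempt and no reset: what is moved stays moved. The work goes in short steps, Python scripts to look and compute and a tool call to move; the robot and the scene stay as the last step left them, time stands still between calls to the robot, and variables do not carry over. Pictures are saved under pics/ and viewed, and the job is handed in when it is done.

Besides the shell and the picture viewer there is one more tool, called after "Emit:" as name([rows], argument=value, ...), one row to a line, values as JSON. move_arm: Moves the arm, as the interface text tells. Its arguments: {"type":"object","properties":{"plan":{"type":"array"},"newtons":{"type":"number"}},"required":["plan"]}

```bash
mkdir -p pics
cat > h.py <<'E'
import numpy as np, cv2
from scipy.spatial.transform import Rotation as R
from bench import env, imaging, spotter
def save(d,n,crop=None,k=1):
    im=d["img"][:,:,::-1]
    if crop: im=im[crop[1]:crop[3],crop[0]:crop[2]]
    if k!=1: im=cv2.resize(im,None,fx=k,fy=k,interpolation=cv2.INTER_CUBIC)
    cv2.imwrite(n,im)
def ray(d,uv):
    u=cv2.undistortPoints(np.array([[uv]],float),d["camera_matrix"],d["dist"])[0,0]
    M=cv2.Rodrigues(np.array(d["rvec"],float))[0]; t=np.array(d["tvec"],float).ravel()
    return -M.T@t, M.T@np.array([u[0],u[1],1.])
def atz(d,uv,z):
    c,r=ray(d,uv); return c+r*(z-c[2])/r[2]
def tri(obs):
    A=np.zeros((3,3));b=np.zeros(3)
    for d,uv in obs:
        c,r=ray(d,uv); r=r/np.linalg.norm(r); P=np.eye(3)-np.outer(r,r); A+=P;b+=P@c
    return np.linalg.solve(A,b)
def proj(d,p):
    return cv2.projectPoints(np.array(p,float).reshape(-1,3),np.array(d["rvec"],float),np.array(d["tvec"],float),d["camera_matrix"],d["dist"])[0][:,0]
E
python3 - <<'E'
from h import *
np.set_printoptions(precision=4,suppress=True)
s=env.sense();print(s)
D={n:imaging.get_image(n) for n in("scene","top")}
for n,d in D.items():
    save(d,f"pics/{n}0.png"); c,_=ray(d,(320,200)); print(n,c)
for nm in ["blue_key","blue_key_bar","blue_key_socket","grey_key","hook_left","hook_right","rack","valve","bonnet","tang_top","spout_1","bottle_6","vial_1","ointment_jar","tape_roll","gauze_pack","instrument_case"]:
    for n,d in D.items():
        try:
            t=spotter.tip_of(nm,d)[:2]; b=spotter.boxes_of(nm,d)[:1]
            print(nm,n,"tip",[(np.round(x["xy"],1),round(x["score"],2)) for x in t],"box",[(np.round(x["xy"],1),round(x["score"],2)) for x in b])
        except Exception as e: print(nm,n,e)
E
```

```text
{'t': 0.0, 'joint_positions': array([-1.428 ,  0.2766,  1.5061,  0.    ,  1.3607, -0.121 ]), 'qvel': array([ 0.0013, -0.0005,  0.0025, -0.0004, -0.0004,  0.0011]), 'effort': array([ -0.0009, -41.6774, -24.5802,  -0.0003,   0.011 ,   0.    ]), 'ee_pos': array([ 0.1499, -0.5547,  0.303 ]), 'tcp_rot': array([ 2.0814,  0.2781, -2.0814]), 'ft_force': array([ 0.0857, -0.4201,  0.334 ]), 'torque': array([-0.0122,  0.0199,  0.0506]), 'finger_gap': 0.0855168930103501}
scene [0.0661 0.8159 0.6444]
top [0.5102 0.1034 0.9766]
blue_key scene tip [] box [(array([260. , 243.7]), 0.68)]
blue_key top tip [(array([256.6, 209.1]), 0.83), (array([393.1, 217. ]), 0.46)] box [(array([250.4, 210.8]), 0.83)]
blue_key_bar scene tip [(array([259.3, 228.1]), 0.96)] box [(array([263.1, 240.6]), 0.62)]
blue_key_bar top tip [(array([300.3, 201.2]), 0.5), (array([257. , 207.4]), 0.26)] box [(array([247. , 206.2]), 0.71)]
blue_key_socket scene tip [(array([264. , 272.7]), 0.78), (array([262.2, 227.4]), 0.69)] box [(array([262.6, 243.4]), 0.87)]
blue_key_socket top tip [(array([255.2, 208.1]), 0.92)] box [(array([25
[... 2011 characters left out ...]
 tip [(array([242.1, 207.6]), 0.62), (array([330.5, 228.5]), 0.51)] box [(array([331. , 228.3]), 0.72)]
tape_roll scene tip [(array([346.3, 266.2]), 0.71), (array([263.7, 272.8]), 0.52)] box [(array([350.4, 263.1]), 0.83)]
tape_roll top tip [(array([316.2, 252.1]), 0.94)] box [(array([318. , 263.1]), 0.88)]
gauze_pack scene tip [(array([326.8, 306.6]), 0.82)] box [(array([320.4, 300.4]), 0.83)]
gauze_pack top tip [(array([268. , 262.8]), 0.83), (array([277.7, 202.9]), 0.21)] box [(array([269.4, 261.7]), 0.84)]
instrument_case scene tip [(array([288.9, 200.4]), 0.92)] box [(array([296.7, 184. ]), 0.79)]
instrument_case top tip [(array([383.6, 145.4]), 0.9)] box [(array([381.3, 146.8]), 0.95)]
```

Run:
```python
from h import *
D={n:imaging.get_image(n) for n in("scene","top")}
save(D["top"],"pics/topc.png",(220,110,440,290),3.6)
save(D["scene"],"pics/scenec.png",(200,150,400,330),3.3)
```

```text
(no output)
```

View pics/topc.png

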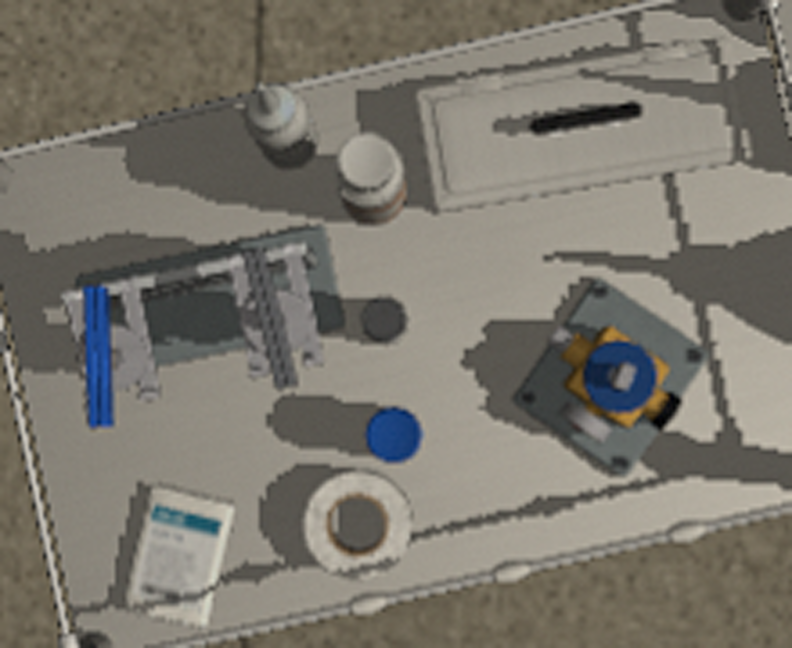

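View pics/scenec.png

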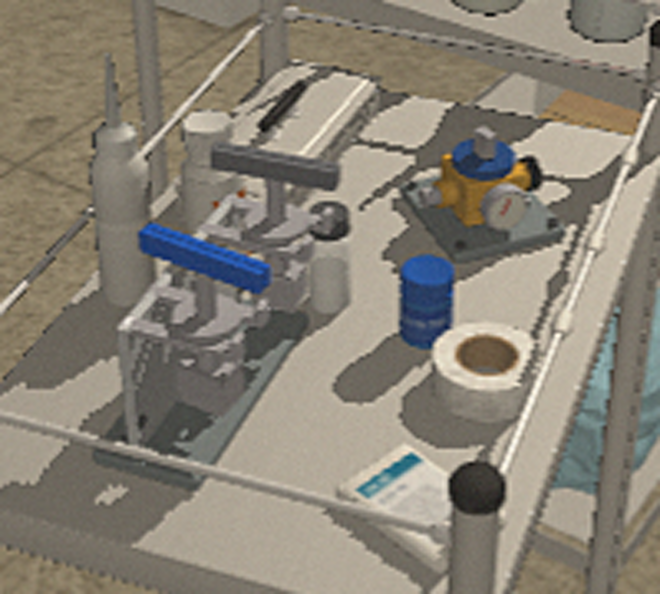

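View pics/scene0.png

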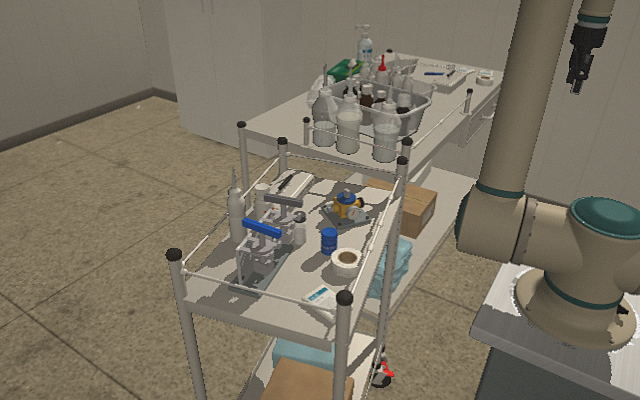

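```bash
cat > fit.py <<'E'
from h import *
from scipy.optimize import minimize
def box(p,yaw,sx,sy,z0,z1):
    c,s=np.cos(yaw),np.sin(yaw)
    return np.array([[p[0]+c*a-s*b,p[1]+s*a+c*b,z] for a in(-sx/2,sx/2) for b in(-sy/2,sy/2) for z in(z0,z1)])
def cyl(p,r,z0,z1,n=40):
    t=np.linspace(0,2*np.pi,n); return np.array([[p[0]+r*np.cos(a),p[1]+r*np.sin(a),z] for z in(z0,z1) for a in t])
K=8
def sil(d,P,win):
    x0,y0,x1,y1=win
    uv=(proj(d,P)+0.5-[x0,y0])*K
    m=np.zeros(((y1-y0)*K,(x1-x0)*K),np.uint8)
    h=cv2.convexHull(np.round(uv*16).astype(np.int32).reshape(-1,1,2))
    cv2.fillConvexPoly(m,h,255,shift=4)
    return cv2.resize(m,(x1-x0,y1-y0),interpolation=cv2.INTER_AREA).astype(float)/255
def bluemask(d,win):
    x0,y0,x1,y1=win
    im=d["img"][y0:y1,x0:x1].astype(float)
    return np.clip((im[...,2]-im[...,0]-25)/60,0,1)
E
python3 - <<'E'
from fit import *
np.set_printoptions(precision=4,suppress=True)
D={n:imaging.get_image(n) for n in("scene","top")}
W={"scene":(235,210,290,250),"top":(235,180,265,240)}
M={n:bluemask(D[n],W[n]) for n in D}
print({n:M[n].sum() for n in M})
p0=tri([(D["scene"],(260,229)),(D["top"],(247.4,208.9))]);print("tri bar",p0)
def cost(q,ns=("scene","top")):
    return sum(((sil(D[n],box(q[:2],q[2],.08,.012,q[3]-.007,q[3]+.007),W[n])-M[n])**2).sum() for n in ns)
for z in (None,.144):
    best=None
    for yaw in(-.3,0,.3):
        if z: f=lambda q:cost([q[0],q[1],q[2],z]); x0=[p0[0],p0[1],yaw]; sm=[[.01,0,0],[0,.01,0],[0,0,.15]]
        else: f=cost; x0=[p0[0],p0[1],yaw,.144]; sm=[[.01,0,0,0],[0,.01,0,0],[0,0,.15,0],[0,0,0,.01]]
        x0=np.array(x0)
        r=minimize(f,x0,method="Nelder-Mead",options=dict(initial_simplex=np.vstack([x0]+[x0+np.array(s) for s in sm]),xatol=1e-5,fatol=1e-4))
        if best is None or r.fun<best.fun: best=r
    print(z,best.x,best.fun)
for n in D:
  x0=np.array([*p0[:2],best.x[2]])
  r=minimize(lambda q:cost([*q,.144],(n,)),x0,method="Nelder-Mead",options=dict(initial_simplex=np.vstack([x0]+[x0+np.array(s) for s in [[.01,0,0],[0,.01,0],[0,0,.15]]])));print(n,r.x,r.fun)
# bonnet
vw={"scene":(325,175,370,230),"top":(370,195,415,240)}
save(D["top"],"pics/valvetop.png",(355,175,425,250),8)
save(D["scene"],"pics/valvescene.png",(315,170,380,235),8)
for n in D:
    m=bluemask(D[n],vw[n]); ys,xs=np.nonzero(m>.5); print(n,"bonnet box",xs.min()+vw[n][0],xs.max()+vw[n][0],ys.min()+vw[n][1],ys.max()+vw[n][1])
E
```

```text
{'scene': np.float64(342.51666666666665), 'top': np.float64(244.33333333333334)}
tri bar [0.5228 0.2874 0.1406]
None [0.5223 0.2869 0.0595 0.1443] 59.24726163014225
0.144 [0.5224 0.2868 0.058 ] 60.23335159554017
scene [0.5224 0.2863 0.0557] 34.52377643214149
top [0.5228 0.2872 0.068 ] 23.766937716262973
scene bonnet box 325 355 193 229
top bonnet box 383 401 205 223
```

View pics/valvetop.png

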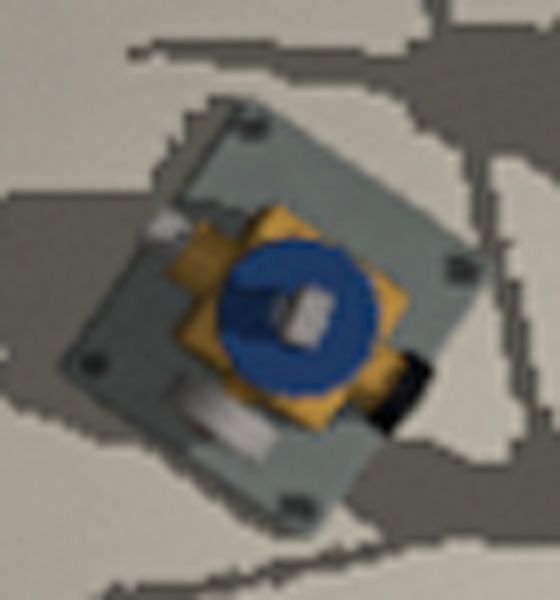

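View pics/valvescene.png

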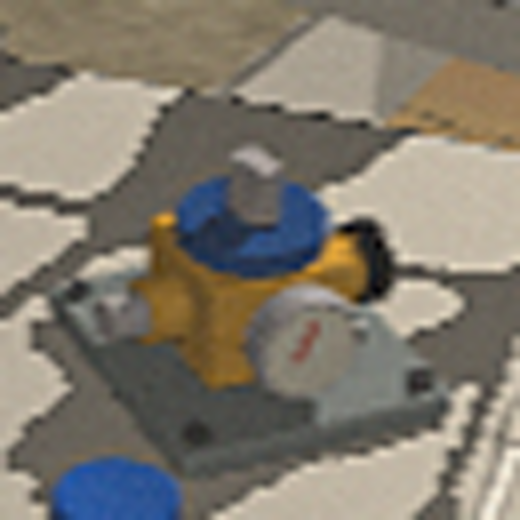

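Run:
```python
from h import *
d=imaging.get_image("top"); save(d,"pics/racktop.png",(232,165,322,235),8)
d=imaging.get_image("scene"); save(d,"pics/rackscene.png",(225,190,315,300),5.4)
```

```text
(no output)
```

View pics/racktop.png

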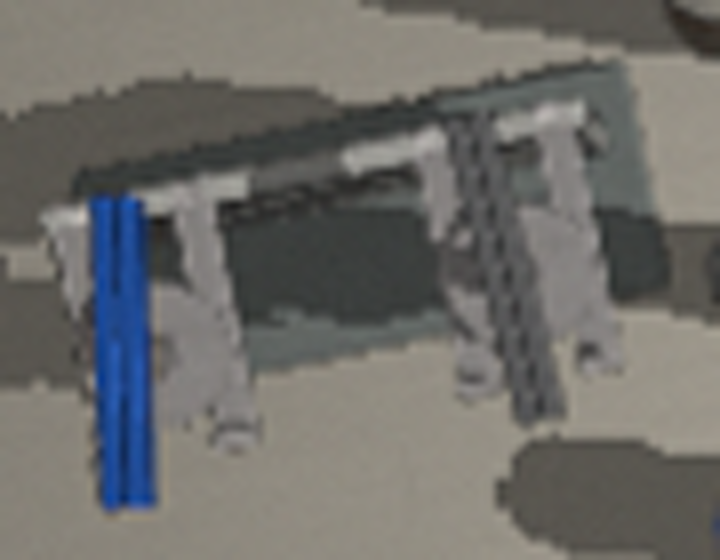

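View pics/rackscene.png

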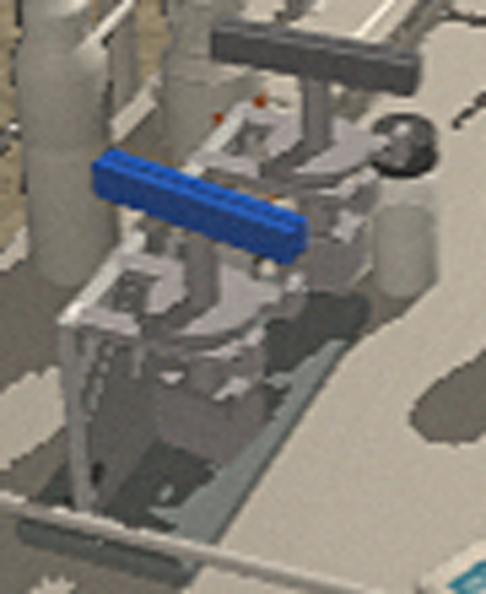

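Run:
```python
from fit import *
np.set_printoptions(precision=4,suppress=True)
D={n:imaging.get_image(n) for n in("scene","top")};d=D["top"];o=.5
P=lambda x,y,ox,oy,z:atz(d,(ox+x/8-.5,oy+y/8-.5),z)
tips=[P(235,425,232,165,.106),P(477,372,232,165,.106),P(600,352,232,165,.106)]
print("tips",tips)
a,b=P(45,215,232,165,.106),P(582,110,232,165,.106);print("plate",a,b,np.linalg.norm(a-b))
f=[P(x,y,355,175,.01) for x,y in((245,97),(492,262),(300,537),(65,365))]
for i in range(4):
    v=f[(i+1)%4]-f[i];print("foot",f[i][:2],np.linalg.norm(v),np.degrees(np.arctan2(v[1],v[0])))
print(np.mean(f,0))
# rack: tips direction
v=tips[1]-tips[2];print("tips ang",np.degrees(np.arctan2(v[1],v[0])),np.linalg.norm(v))
v=tips[0]-tips[2];print("tips ang",np.degrees(np.arctan2(v[1],v[0])),np.linalg.norm(v))
v=a-b;print("plate ang",np.degrees(np.arctan2(v[1],v[0])))
# grey key bar ends top image
# bonnet fit: blue disc union tang => fit filled mask of disc top + side
W={"scene":(328,180,362,206),"top":(378,200,408,228)}
M={n:bluemask(D[n],W[n]) for n in D}
for n in D: cv2.imwrite(f"pics/m_{n}.png",cv2.resize((M[n]*255).astype(np.uint8),None,fx=10,fy=10,interpolation=0))
def cost(q,ns=("scene","top")):
    s=0
    for n in ns:
        B=sil(D[n],cyl(q,.023,.054-q[2],.054),W[n]); T=sil(D[n],box(q,q[3] if len(q)>3 else 0.9,.016,.009,.054,.073),W[n])
        s+=((B*(1-T)-M[n])**2).sum()
    return s
for ns in(("scene","top"),("top",),("scene",)):
  best=None
  for yaw in (-.5,0,.5,1,1.5,2,2.5):
    x0=np.array([.52,.03,.008,yaw]); 
    x0[:2]=np.mean(f,0)[:2]
    S=np.vstack([x0,x0+[.01,0,0,0],x0+[0,.01,0,0],x0+[0,0,.004,0],x0+[0,0,0,.3]])
    r=minimize(lambda q:cost(q,ns),x0,method="Nelder-Mead",options=dict(initial_simplex=S,xatol=1e-5,fatol=1e-4,maxiter=600))
    print(ns,r.x,r.fun)
```

```text
tips [array([0.5045, 0.2649, 0.106 ]), array([0.5199, 0.2005, 0.106 ]), array([0.5259, 0.1678, 0.106 ])]
plate [0.5596 0.3178 0.106 ] [0.5903 0.1741 0.106 ] 0.14699725118502402
foot [ 0.5827 -0.0093] 0.08676674340592207 -122.91369676920911
foot [ 0.5356 -0.0821] 0.0983354883963935 145.89091916159796
foot [ 0.4542 -0.027 ] 0.08479864212455646 54.865445954408465
foot [0.503  0.0424] 0.0950280092175919 -32.92555471624209
[ 0.5189 -0.019   0.01  ]
tips ang 100.36458961548809 0.033198035818706444
tips ang 102.44110826961942 0.09940008460343447
plate ang 102.06119556253371
('scene', 'top') [ 0.5173 -0.0198  0.     -0.3114] 105.59283444151919
('scene', 'top') [ 0.5176 -0.0197  0.0001 -0.3341] 105.52025608767573
('scene', 'top') [ 0.517  -0.0191 -0.      0.5929] 110.93552837111565
('scene', 'top') [ 0.5171 -0.0189 -0.      0.7756] 110.26335178614798
('scene', 'top') [ 0.5173 -0.0189 -0.      0.844 ] 110.4992079296092
('scene', 'top') [ 0.5173 -0.0198  0.      2.792 ] 105.69794895918096
('scene', 'top') [ 0.5176 -0.0197  0.      2.9059] 105.85693221824452
('top',) [ 0.5179 -0.02   -0.     -0.4196] 73.58651287966167
('top',) [ 0.5184 -0.0189  0.0001  0.5771] 76.7951172625913
('top',) [ 0.5182 -0.0188  0.0001  0.5439] 76.78482891195694
('top',) [ 0.5184 -0.0189  0.0001  1.6738] 79.47216455209535
('top',) [ 0.5184 -0.0194  0.      2.5374] 73.28436755094195
('top',) [ 0.5184 -0.0196 -0.      2.6154] 73.70492118415994
('top',) [ 0.5184 -0.0197  0.0002  2.7065] 73.59239523260285
('scene',) [ 0.5166 -0.0187 -0.     -0.1229] 28.44006193598682
('scene',) [ 0.5164 -0.0183 -0.      0.2533] 27.93080408055873
('scene',) [ 0.516  -0.0179 -0.      1.2271] 27.894709675913546
('scene',) [ 0.5161 -0.0179 -0.0001  1.2512] 27.970522619594007
('scene',) [ 0.5161 -0.0185 -0.      1.3192] 27.9628442585224
('scene',) [ 0.5163 -0.0182 -0.0001  2.7968] 29.04430432665637
('scene',) [ 0.5164 -0.0183 -0.      3.1647] 27.934210925913362
```

```bash
cat > tang.py <<'E'
from fit import *
np.set_printoptions(precision=4,suppress=True)
W={"scene":(328,178,362,200),"top":(380,203,404,226)}
def cm(d,win):
    x0,y0,x1,y1=win; im=cv2.GaussianBlur(d["img"],(1,1),0)[y0:y1,x0:x1].astype(float)
    return np.clip(((im[...,2]-im[...,0])/im.sum(2)-.05)/.2,0,1)
D={n:imaging.get_image(n) for n in("scene","top")}
M={n:cm(D[n],W[n]) for n in D}
for n in D: cv2.imwrite(f"pics/m_{n}.png",cv2.resize((M[n]*255).astype(np.uint8),None,fx=14,fy=14,interpolation=0))
def cost(q,ns=("scene","top")):
    s=0
    for n in ns:
        B=sil(D[n],cyl(q,.023,.054-.008,.054),W[n]); T=sil(D[n],box(q,q[2],.016,.009,.054,.073),W[n])
        s+=(((B*(1-T)-M[n]))**2).sum()
    return s
for ns in(("scene","top"),("top",),("scene",)):
  for yaw in np.arange(-1.5,1.6,.25):
    x0=np.array([.518,-.0195,yaw])
    S=np.vstack([x0,x0+[.005,0,0],x0+[0,.005,0],x0+[0,0,.2]])
    r=minimize(lambda q:cost([*q[:2],yaw],ns),x0[:2],method="Nelder-Mead",options=dict(initial_simplex=S[:3,:2],xatol=1e-5,fatol=1e-4,maxiter=600))
    print(ns,round(yaw,2),r.x,r.fun)
E
python3 tang.py
```

```text
('scene', 'top') -1.5 [ 0.518  -0.0196] 58.55723040250342
('scene', 'top') -1.25 [ 0.5181 -0.0195] 58.58735311659659
('scene', 'top') -1.0 [ 0.5181 -0.0197] 56.715967635620174
('scene', 'top') -0.75 [ 0.5179 -0.0197] 48.49361255047921
('scene', 'top') -0.5 [ 0.5179 -0.0197] 44.019132363048186
('scene', 'top') -0.25 [ 0.5178 -0.0198] 44.34137353368466
('scene', 'top') 0.0 [ 0.5175 -0.0197] 45.66929829706001
('scene', 'top') 0.25 [ 0.5175 -0.0195] 48.77535123025852
('scene', 'top') 0.5 [ 0.5176 -0.0194] 51.137517217642454
('scene', 'top') 0.75 [ 0.5173 -0.0195] 53.45200411460889
('scene', 'top') 1.0 [ 0.5175 -0.0197] 56.18569495381972
('scene', 'top') 1.25 [ 0.5173 -0.0196] 57.77009429228137
('scene', 'top') 1.5 [ 0.518  -0.0197] 58.53725114791201
('top',) -1.5 [ 0.5186 -0.0195] 41.4254205922101
('top',) -1.25 [ 0.5187 -0.0197] 38.713968511522594
('top',) -1.0 [ 0.5187 -0.0194] 35.1413681853411
('top',) -0.75 [ 0.5187 -0.0197] 33.48421916346245
('top',) -0.5 [ 0.5182 -0.02  ] 33.1245444348163
('top',) -0.25 [ 0.5182 -0.02  ] 33.637246333054485
('top',) 0.0 [ 0.5183 -0.0197] 34.23414753
[... 278 characters left out ...]
0.0197] 42.263573119273694
('scene',) -1.5 [ 0.5162 -0.0185] 9.929801206404328
('scene',) -1.25 [ 0.5159 -0.0187] 14.153621862082678
('scene',) -1.0 [ 0.5161 -0.0178] 16.232290021779306
('scene',) -0.75 [ 0.5164 -0.0184] 9.657146199934449
('scene',) -0.5 [ 0.5165 -0.019 ] 6.959277845441993
('scene',) -0.25 [ 0.5165 -0.0186] 7.268002448348623
('scene',) 0.0 [ 0.5165 -0.0186] 7.990273371780402
('scene',) 0.25 [ 0.5165 -0.0186] 7.675161288028508
('scene',) 0.5 [ 0.5159 -0.0183] 7.555139551079281
('scene',) 0.75 [ 0.5161 -0.0182] 8.244730423468585
('scene',) 1.0 [ 0.5163 -0.0186] 9.26587454071581
('scene',) 1.25 [ 0.5159 -0.018 ] 9.25390932745934
('scene',) 1.5 [ 0.5158 -0.0185] 9.17468462663219
```

Run:
```python
from h import *
np.set_printoptions(precision=3,suppress=True)
D={n:imaging.get_image(n) for n in("scene","top")}
print("start R\n",R.from_rotvec(env.sense()["tcp_rot"]).as_matrix())
# test where candidate posts are
print(tri([(D["scene"],(345,297)),(D["top"],(246,288))]), tri([(D["scene"],(403,162)),(D["top"],(427,111))]))
save(D["top"],"pics/topfull.png",(150,60,510,330),2.2)
```

```text
start R
 [[ 0.     0.261 -0.965]
 [-0.    -0.965 -0.261]
 [-1.     0.    -0.   ]]
[0.344 0.296 0.076] [ 0.579 -0.11   0.143]
```

View pics/topfull.png

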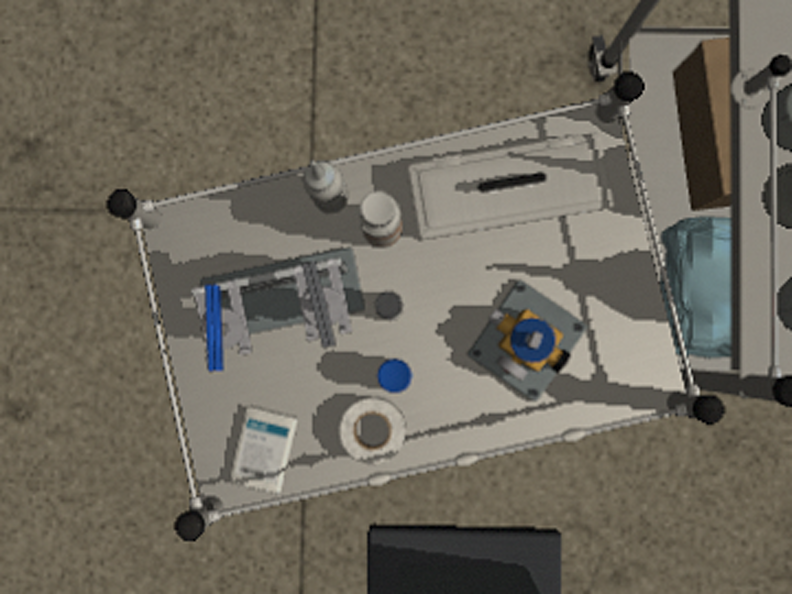

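Run:
```python
from h import *
np.set_printoptions(precision=3,suppress=True)
D={n:imaging.get_image(n) for n in("scene","top")}
T=lambda x,y:(150+x/2.2,60+y/2.2)
for s,t in(((345,297),T(190,525)),((175,255),T(122,203)),((282,141),T(628,86)),((404,162),T(708,408))):
    print(tri([(D["scene"],s),(D["top"],t)]))
```

```text
[0.329 0.314 0.099]
[0.643 0.392 0.096]
[ 0.769 -0.106  0.096]
[ 0.451 -0.188  0.092]
```

Emit:
move_arm([
  [[0,0,0,0.102,0,0,60],[0,0,0,0.102,0,0,60],[0,-34,-17.6,0,0,0,60],[0,-34,-17.6,0,0,0,60],[0,-34,-17.6,0,0,0,60],[0,-34,-17.6,0,0,0,60],[0,-34,-17.6,0,0,0,60],[0,-34,-17.6,0,0,0,60],[0,-34,-17.6,0,0,0,60],[0,-34,-17.6,0,0,0,60],[0,-34,-17.6,0,0,0,60],[0,-34,-17.6,0,0,0,60]],
], newtons=40)

```text
t: 5.2
ee_pos: [0.3055, -0.2035, 0.3042]
tcp_rot: [2.192, 0.064, -2.19]
ft_force: [1.1, -0.3, 0.3]
finger_gap: 0.06
```

Emit:
move_arm([
  [[0,-34,-17.6,0,0,0,50],[0,-34,-17.6,0,0,0,50],[0,-34,-17.6,0,0,0,50],[0,-34,-17.6,0,0,0,50],[0,-34,-17.6,0,0,0,50],[0,-34,-17.6,0,0,0,50],[0,-34,-17.6,0,0,0,50],[0,-34,-17.6,0,0,0,50],[0,-34,-17.6,0,0,0,50],[0,-34,-17.6,0,0,0,50],[0,-34,-17.6,0,0,0,50],[0,-34,-17.6,0,0,0,50]],
])

```text
t: 6.2
ee_pos: [0.4921, 0.2167, 0.304]
tcp_rot: [2.191, 0.066, -2.19]
ft_force: [1.2, -1.3, 0.2]
finger_gap: 0.0498
```

```bash
cat > go.py <<'E'
from h import *
import sys
np.set_printoptions(precision=4,suppress=True)
def rel(target_xyz,yaw=None):
    s=env.sense(); m=R.from_rotvec(s["tcp_rot"]).as_matrix()
    psi=np.arctan2(m[1,1],m[0,1]); d=np.array(target_xyz)-s["ee_pos"]
    print("t",round(s["t"],2),"pos",s["ee_pos"],"psi",round(psi,4),"tilt",m[2],"gap",round(s["finger_gap"],4),"F",s["ft_force"],"q",s["joint_positions"])
    if yaw is not None: 
        print("turn first wx",-(yaw-psi)); psi=yaw
        m=np.array([[0,np.cos(psi),np.sin(psi)],[0,np.sin(psi),-np.cos(psi)],[-1,0,0]])
    print("shift tool mm",1000*(m.T@d))
if __name__=="__main__":
    a=[float(x) for x in sys.argv[1:]]; rel(a[:3],a[3] if len(a)>3 else None)
E
python3 go.py .5225 .2868 .198 -1.511
```

```text
t 6.2 pos [0.4921 0.2167 0.304 ] psi -1.5103 tilt [-1.      0.0002 -0.0005] gap 0.0498 F [ 1.2293 -1.2662  0.2377] q [ 0.2857  0.2195  1.5831 -0.0003  1.3386  1.7961]
turn first wx 0.0006633238178890277
shift tool mm [105.9753 -68.1069 -34.5678]
```

Emit:
move_arm([
  [[0,-34,-17.3,0,0,0,50],[0,0,0,0,0,0,50],[0,0,0,0,0,0,50]],
])

```text
t: 6.45
ee_pos: [0.5073, 0.2513, 0.3032]
tcp_rot: [2.188, 0.068, -2.19]
ft_force: [0.2, -0.6, -0.9]
finger_gap: 0.05
```

```bash
python3 go.py .5225 .2868 .198 -1.511
```

```text
t 6.45 pos [0.5073 0.2513 0.3032] psi -1.508 tilt [-1.      0.0005  0.0008] gap 0.05 F [ 0.2034 -0.5741 -0.8773] q [ 0.3371  0.2634  1.5245 -0.0003  1.3546  1.8451]
turn first wx 0.0029954406492063157
shift tool mm [105.1925 -34.572  -17.2635]
```

Emit:
move_arm([
  [[0,-34.5,-17.2,0,0,0,50],[35,0,0,0,0,0,50],[10,0,0,0,0,0,50],[0,0,0,0,0,0,50]],
])

```text
t: 6.78
ee_pos: [0.5198, 0.2832, 0.2558]
tcp_rot: [2.181, 0.061, -2.198]
ft_force: [-0.8, -0.8, 0.5]
finger_gap: 0.0499
```

```bash
python3 go.py .5225 .2868 .198 -1.511
python3 - <<'E'
from h import *
d=imaging.get_image("top"); save(d,"pics/a_top.png",(220,150,320,240),5)
d2=imaging.get_image("scene"); save(d2,"pics/a_scene.png",(210,150,310,300),4)
a,b=cv2.imread("pics/a_top.png"),cv2.imread("pics/a_scene.png")
h=min(a.shape[0],b.shape[0],450); cv2.imwrite("pics/a.png",np.hstack([a[:450,:400],b[:450]]))
E
```

```text
t 6.78 pos [0.5198 0.2832 0.2558] psi -1.5116 tilt [-1.      0.0035  0.0078] gap 0.0499 F [-0.7608 -0.8469  0.5039] q [ 0.3818  0.3346  1.5409 -0.0008  1.2746  1.8936]
turn first wx -0.000591055563055054
shift tool mm [57.7538 -3.4304 -2.9324]
```

View pics/a.png

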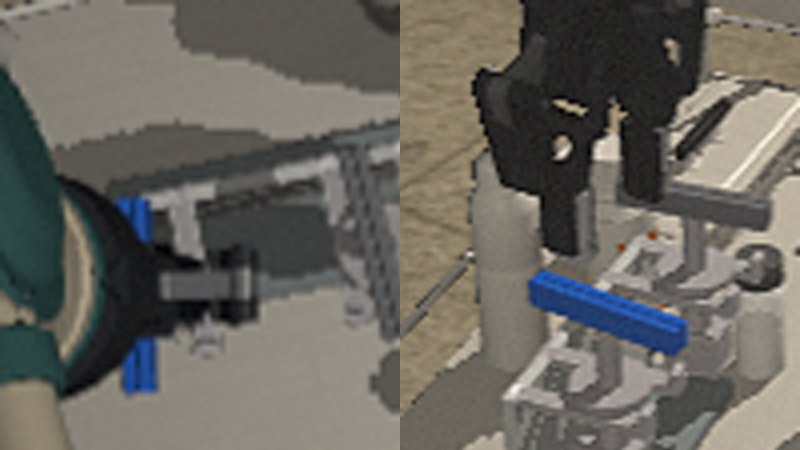

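```bash
python3 go.py .5225 .2868 .198 -1.511
```

```text
t 6.88 pos [0.5216 0.2838 0.2591] psi -1.5122 tilt [-1.      0.001   0.0011] gap 0.05 F [ 0.0637 -0.5019  0.0183] q [ 0.3814  0.332   1.5361 -0.0006  1.2749  1.8937]
turn first wx -0.0011920293043059527
shift tool mm [61.1335 -2.9811 -1.0604]
```

Emit:
move_arm([
  [[21,-3,-1,0,0,0,50],[20,0,0,0,0,0,50],[20,0,0,0,0,0,50],[0,0,0,0,0,0,50],[0,0,0,0,0,0,50]],
])

```text
t: 7.3
ee_pos: [0.5229, 0.2874, 0.1988]
tcp_rot: [2.191, 0.064, -2.191]
ft_force: [-0.1, 0.1, 0.6]
finger_gap: 0.0495
```

```bash
python3 go.py .5225 .2868 .198 -1.511
python3 - <<'E'
from h import *
d=imaging.get_image("scene"); save(d,"pics/b.png",(210,160,310,300),4)
E
```

```text
t 7.3 pos [0.5229 0.2874 0.1988] psi -1.512 tilt [-1.      0.0003 -0.    ] gap 0.0495 F [-0.0813  0.0893  0.624 ] q [ 0.3861  0.3825  1.618  -0.0003  1.1412  1.8982]
turn first wx -0.0009603144001799624
shift tool mm [0.757  0.5748 0.4648]
```

View pics/b.png

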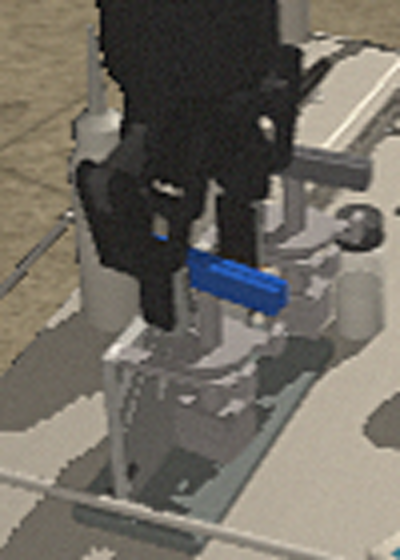

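Fingers straddle the blue bar (bar around crop (230,280)), clear of the fork. Closing.

Emit:
move_arm([
  [[0,0,0,0,0,0,8],[0,0,0,0,0,0,8],[0,0,0,0,0,0,8],[0,0,0,0,0,0,8],[0,0,0,0,0,0,8],[0,0,0,0,0,0,8],[0,0,0,0,0,0,8],[0,0,0,0,0,0,8]],
], newtons=50)

```text
t: 8.02
ee_pos: [0.5236, 0.2883, 0.1994]
tcp_rot: [2.194, 0.066, -2.188]
ft_force: [0.2, -0.5, 6.8]
finger_gap: 0.0112
```

```bash
python3 go.py .5225 .2868 .214
```

```text
t 8.02 pos [0.5236 0.2883 0.1994] psi -1.5109 tilt [-1.     -0.0004 -0.0026] gap 0.0112 F [ 0.2435 -0.5042  6.7727] q [ 0.3872  0.3823  1.6166 -0.0005  1.1401  1.8983]
shift tool mm [-14.6304   1.4104   1.1349]
```

Emit:
move_arm([
  [[-5,0,0,0,0,0,8],[-5,0,0,0,0,0,8],[-6,0,0,0,0,0,8],[0,0,0,0,0,0,8],[0,0,0,0,0,0,8]],
])

```text
t: 8.43
ee_pos: [0.523, 0.2883, 0.2142]
tcp_rot: [2.192, 0.066, -2.19]
ft_force: [0.1, -0.5, -2.2]
finger_gap: 0.0109
```

```bash
python3 go.py .5225 .2868 .214
python3 - <<'E'
from h import *
d=imaging.get_image("scene"); save(d,"pics/c.png",(210,160,310,300),4)
E
```

```text
t 8.43 pos [0.523  0.2883 0.2142] psi -1.511 tilt [-1.     -0.0002 -0.0007] gap 0.0109 F [ 0.0762 -0.4894 -2.2498] q [ 0.3873  0.3698  1.5961 -0.0001  1.175   1.8983]
shift tool mm [0.2075 1.4422 0.6285]
```

View pics/c.png

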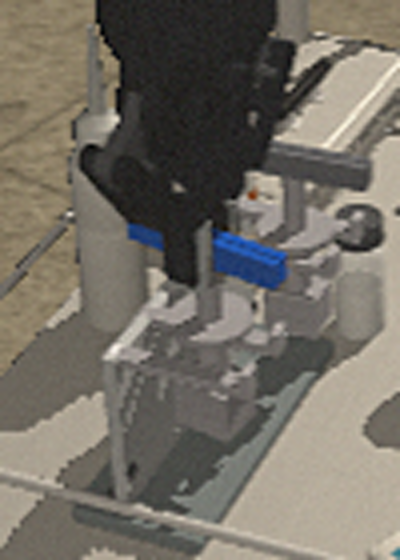

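Emit:
move_arm([
  [[0,1.5,10,0,0,0,8],[0,1.5,10,0,0,0,8],[0,1.5,10,0,0,0,8],[0,1.5,10,0,0,0,8],[0,1.5,10,0,0,0,8],[0,1.5,10,0,0,0,8],[0,1.5,10,0,0,0,8],[0,1.5,10,0,0,0,8],[0,1.5,10,0,0,0,8],[0,0,0,0,0,0,8]],
])

```text
t: 9.32
ee_pos: [0.4311, 0.2687, 0.2138]
tcp_rot: [2.188, 0.065, -2.193]
ft_force: [-0.2, 0.4, -0.8]
finger_gap: 0.011
```

```bash
python3 go.py .44 .27 .32
python3 - <<'E'
from h import *
d=imaging.get_image("scene"); save(d,"pics/d.png",(210,160,350,310),4)
E
```

```text
t 9.32 pos [0.4311 0.2687 0.2138] psi -1.5105 tilt [-1.      0.0008  0.0026] gap 0.011 F [-0.2007  0.419  -0.7625] q [0.4201 0.247  1.7857 0.0002 1.1116 1.9305]
shift tool mm [-106.2398   -0.7148   -8.6447]
```

View pics/d.png

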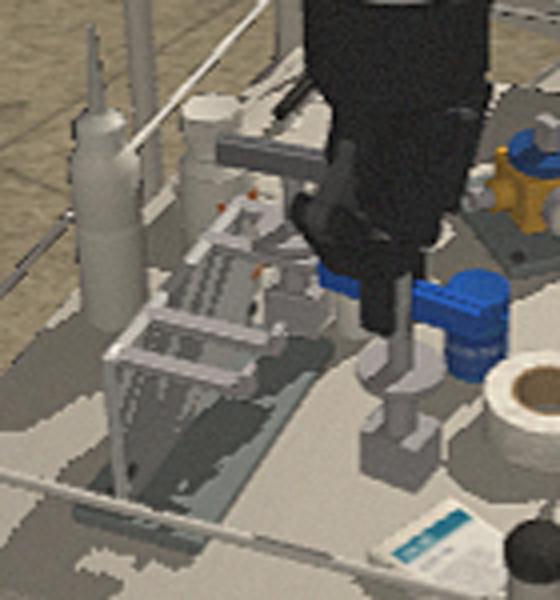

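Emit:
move_arm([
  [[-15,0,0,0.12,0,0,8],[-25,0,0,0.12,0,0,8],[-25,0,0,0.12,0,0,8],[-25,0,0,0.12,0,0,8],[0,10,-8,0,0,0,8],[0,25,-22,0,0,0,8],[0,25,-22,0,0,0,8],[0,25,-22,0,0,0,8],[0,25,-22,0,0,0,8],[0,25,-22,0,0,0,8],[0,25,-22,0,0,0,8],[0,25,-22,0,0,0,8]],
])

```text
t: 10.37
ee_pos: [0.5073, 0.0325, 0.3041]
tcp_rot: [-1.991, 0.424, 1.988]
ft_force: [0.4, 0.5, -2.2]
finger_gap: 0.0111
```

Emit:
move_arm([
  [[0,25,-22,0,0,0,8],[0,12,-12,0,0,0,8],[0,0,0,0,0,0,8],[0,0,0,0,0,0,8]],
])

```text
t: 10.7
ee_pos: [0.523, -0.0143, 0.3037]
tcp_rot: [-1.988, 0.426, 1.988]
ft_force: [-1.0, 0.2, -1.7]
finger_gap: 0.0111
```

```bash
python3 go.py .5178 -.0197 .255 -1.991
```

```text
t 10.7 pos [ 0.523  -0.0143  0.3037] psi -1.9934 tilt [-1.     -0.0004  0.    ] gap 0.0111 F [-1.0049  0.2157 -1.6659] q [-0.1606  0.1979  1.6126  0.0004  1.331   1.8327]
turn first wx -0.002443177112377848
shift tool mm [48.6732  7.0155  2.5287]
```

Emit:
move_arm([
  [[0,7,2.5,0,0,0,8],[25,0,0,0,0,0,8],[25,0,0,0,0,0,8],[0,0,0,0,0,0,8],[0,0,0,0,0,0,8]],
])

```text
t: 11.12
ee_pos: [0.5158, -0.0178, 0.2532]
tcp_rot: [-1.987, 0.423, 1.994]
ft_force: [1.2, 0.0, -1.2]
finger_gap: 0.0113
```

```bash
python3 go.py .5178 -.0197 .24 -1.991;  python3 - <<'E'
from h import *
D={n:imaging.get_image(n) for n in("scene","top")}
save(D["scene"],"pics/e.png",(305,140,385,230),7)
save(D["top"],"pics/e2.png",(350,165,430,255),7)
for nm in("blue_key_socket","tang_top","bonnet","blue_key_bar"):
  for n in D:
    print(nm,n,[(np.round(x["xy"],1),round(x["score"],2)) for x in spotter.tip_of(nm,D[n])[:2]])
E
```

```text
t 11.12 pos [ 0.5158 -0.0178  0.2532] psi -1.9896 tilt [-1.      0.0008  0.0032] gap 0.0113 F [ 1.1959  0.01   -1.1676] q [-0.1693  0.2242  1.7086  0.      1.2121  1.8203]
turn first wx 0.0014254011442622616
shift tool mm [13.2193  0.9642 -2.579 ]
blue_key_socket scene [(array([350.5, 184. ]), 0.62)]
blue_key_socket top []
tang_top scene [(array([353.8, 142.8]), 0.62)]
tang_top top []
bonnet scene [(array([343.3, 197.3]), 0.83)]
bonnet top [(array([391.4, 211.5]), 0.85)]
blue_key_bar scene [(array([350.8, 141. ]), 0.61), (array([348.1, 265.9]), 0.2)]
blue_key_bar top []
```

View pics/e.png

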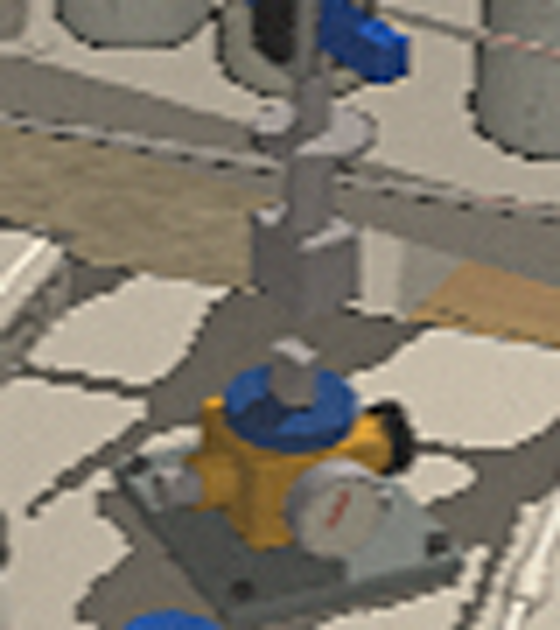

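View pics/e2.png

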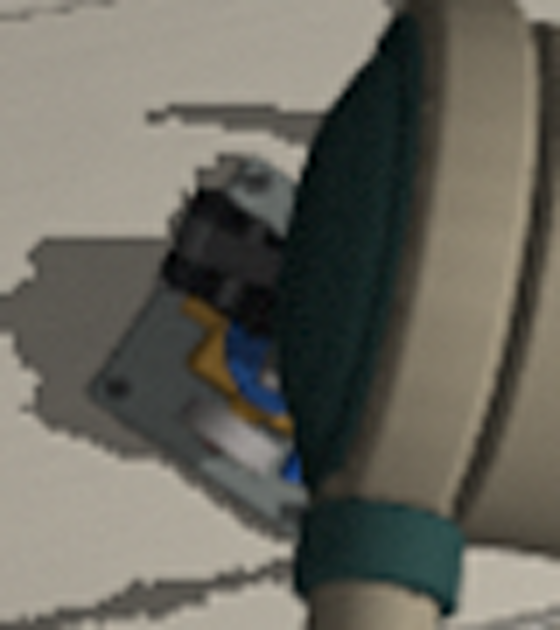

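```bash
cat > ov.py <<'E'
from fit import *
import sys
np.set_printoptions(precision=4,suppress=True)
name=sys.argv[1]; off=[float(x)/1000 for x in sys.argv[2:5]] if len(sys.argv)>2 else [0,0,0]
d=imaging.get_image("scene"); s=env.sense()
m=R.from_rotvec(s["tcp_rot"]).as_matrix(); yaw=np.arctan2(m[1,1],m[0,1])+np.pi/2
k=s["ee_pos"]+np.array([0,0,-.1554])+off; print(s["ee_pos"],"key",k,yaw)
x0,y0,x1,y1=305,125,385,212;K=9
im=cv2.resize(d["img"][y0:y1,x0:x1,::-1],None,fx=K,fy=K,interpolation=cv2.INTER_CUBIC)
im=np.ascontiguousarray(im)
def dr(P,col):
    uv=((proj(d,P)+.5-[x0,y0])*K).astype(np.int32); cv2.polylines(im,[cv2.convexHull(uv.reshape(-1,1,2))],True,col,1)
dr(box(k,yaw,.03,.024,k[2],k[2]+.026),(0,255,0))
dr(cyl(k,.02,k[2]+.056,k[2]+.061),(0,255,255))
dr(cyl(k,.008,k[2]+.026,k[2]+.056),(0,255,0))
dr(box(k,yaw,.08,.012,k[2]+.093,k[2]+.107),(255,0,255))
b=np.array([.5178,-.0197]); 
dr(cyl(b,.023,.054,.0541),(0,0,255)); dr(box(b,-.42,.016,.009,.054,.073),(0,0,255))
cv2.imwrite(name,im[:590] if im.shape[0]<600 else cv2.resize(im,(720*590//im.shape[0],590)))
E
python3 ov.py pics/ov1.png
```

```text
[ 0.5172 -0.0187  0.2542] key [ 0.5172 -0.0187  0.0988] -0.42023202604616405
```

View pics/ov1.png

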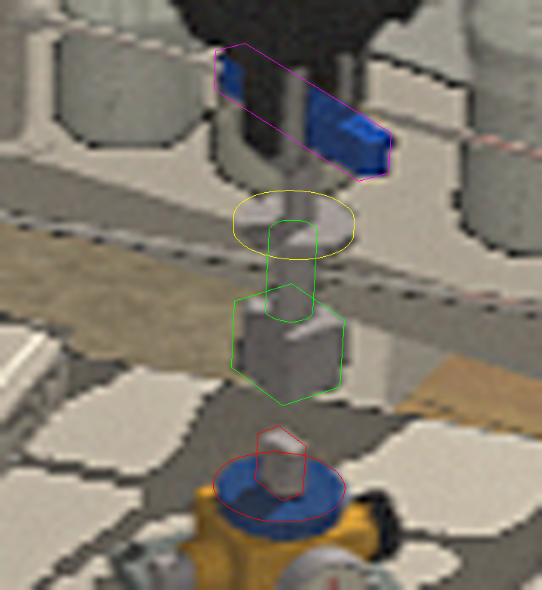

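Run:
```python
from h import *
d=imaging.get_image("scene"); save(d,"pics/f.png",(325,150,372,207),10)
```

```text
(no output)
```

View pics/f.png

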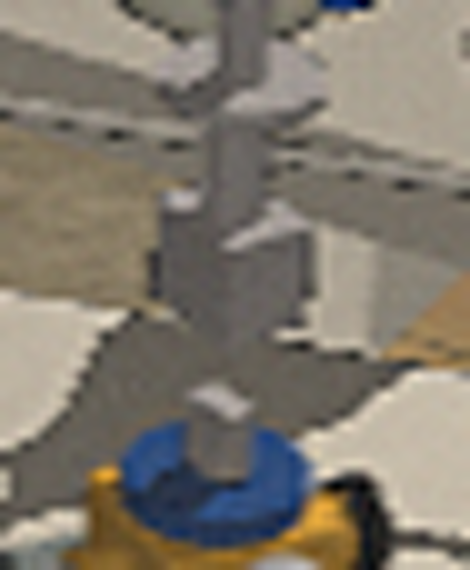

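Run:
```python
from fit import *
np.set_printoptions(precision=2,suppress=True)
d=imaging.get_image("scene")
s=env.sense();print(s["ee_pos"])
k=s["ee_pos"]-[0,0,.1554]; yaw=-.42
def ext(P):
    uv=(proj(d,P)+.5-[325,150])*10; return uv.min(0),uv.max(0),(uv.min(0)+uv.max(0))/2
for dx,dy in((0,0),(.001,0),(0,.001)):
    q=k+[dx,dy,0]
    print("block",ext(box(q,yaw,.03,.024,q[2],q[2]+.026)),"flange",ext(cyl(q,.02,q[2]+.056,q[2]+.061)),"shaft",ext(cyl(q,.008,q[2]+.026,q[2]+.056)))
print("bonnet",ext(cyl([.5178,-.0197],.023,.046,.054)))
print("tang",ext(box([.5178,-.0197],-.42,.016,.009,.054,.073)),ext(box([.5178,-.0197],-.42,.016,.009,.0729,.073)))
```

```text
[ 0.52 -0.02  0.25]
block (array([141.82, 168.67]), array([308.39, 348.7 ]), array([225.1 , 258.69])) flange (array([144.73,  31.57]), array([323.47, 133.14]), array([234.1 ,  82.35])) shaft (array([191.97,  75.25]), array([268.9 , 225.33]), array([230.43, 150.29]))
block (array([138.13, 167.51]), array([304.55, 347.44]), array([221.34, 257.47])) flange (array([140.92,  30.44]), array([319.57, 131.94]), array([230.24,  81.19])) shaft (array([188.19,  74.1 ]), array([265.03, 224.11]), array([226.61, 149.11]))
block (array([139.62, 170.37]), array([306.25, 350.54]), array([222.93, 260.45])) flange (array([142.46,  33.19]), array([321.31, 134.89]), array([231.88,  84.04])) shaft (array([189.76,  76.92]), array([266.71, 227.09]), array([228.24, 152.  ]))
bonnet (array([113.86, 416.81]), array([309.12, 548.46]), array([211.49, 482.64]))
tang (array([176.92, 378.66]), array([251.49, 488.06]), array([214.2 , 433.36])) (array([180.38, 378.66]), array([251.49, 419.49]), array([215.93, 399.07]))
```

```bash
python3 go.py .5186 -.0187 .2284 -1.991
```

```text
t 11.77 pos [ 0.5171 -0.0188  0.254 ] psi -1.9911 tilt [-1.      0.     -0.0002] gap 0.0111 F [-0.6337 -1.5852 -1.8314] q [-0.1707  0.2241  1.7067 -0.0001  1.2106  1.8204]
turn first wx -0.00011879803930425759
shift tool mm [25.5701 -0.6475 -1.3103]
```

Shift, then descend to just below the tang's top and look at force.

Emit:
move_arm([
  [[10,-0.6,-1.3,0,0,0,8],[10,0,0,0,0,0,8],[3,0,0,0,0,0,8],[3,0,0,0,0,0,8],[3,0,0,0,0,0,8],[0,0,0,0,0,0,8],[0,0,0,0,0,0,8]],
])

```text
t: 12.35
ee_pos: [0.5184, -0.0187, 0.2245]
tcp_rot: [-1.989, 0.424, 1.99]
ft_force: [0.2, -0.8, -0.8]
finger_gap: 0.0113
```

```bash
python3 go.py .5186 -.0187 .2094 -1.991
```

```text
t 12.35 pos [ 0.5184 -0.0187  0.2245] psi -1.991 tilt [-1.      0.0002  0.0006] gap 0.0113 F [ 0.2366 -0.8197 -0.8417] q [-0.1702  0.2513  1.7492 -0.0001  1.1417  1.8209]
turn first wx -6.055697647555647e-06
shift tool mm [15.0918 -0.0727 -0.2225]
```

Emit:
move_arm([
  [[3,0,0,0,0,0,8],[3,0,0,0,0,0,8],[3,0,0,0,0,0,8],[0,0,0,0,0,0,8]],
])

```text
t: 12.68
ee_pos: [0.5183, -0.0187, 0.2149]
tcp_rot: [-1.988, 0.425, 1.991]
ft_force: [0.4, -0.0, -2.8]
finger_gap: 0.0114
```

```bash
python3 go.py .5186 -.0187 .2094 -1.991
```

```text
t 12.68 pos [ 0.5183 -0.0187  0.2149] psi -1.9911 tilt [-1.      0.0004  0.0012] gap 0.0114 F [ 0.4271 -0.0108 -2.8273] q [-0.1702  0.2603  1.7633 -0.0001  1.1193  1.8209]
turn first wx -5.474951308870324e-05
shift tool mm [ 5.4857 -0.121  -0.3107]
```

Emit:
move_arm([
  [[2,0,0,0,0,0,8],[2,0,0,0,0,0,8],[1,0,0,0,0,0,8],[0,0,0,0,0,0,8]],
])

```text
t: 13.02
ee_pos: [0.5184, -0.0187, 0.2106]
tcp_rot: [-1.989, 0.424, 1.99]
ft_force: [-0.0, -0.4, -1.0]
finger_gap: 0.0106
```

```bash
python3 go.py .5186 -.0187 .2094 -1.991; python3 ov.py pics/ov2.png
```

```text
t 13.02 pos [ 0.5184 -0.0187  0.2106] psi -1.991 tilt [-1.      0.0002  0.0005] gap 0.0106 F [-0.0003 -0.4294 -1.0269] q [-0.1702  0.2642  1.7697 -0.0001  1.1082  1.8209]
turn first wx 7.760970020198599e-06
shift tool mm [ 1.2039 -0.0613 -0.1992]
[ 0.5185 -0.0187  0.2108] key [ 0.5185 -0.0187  0.0554] -0.4201966870189271
```

View pics/ov2.png

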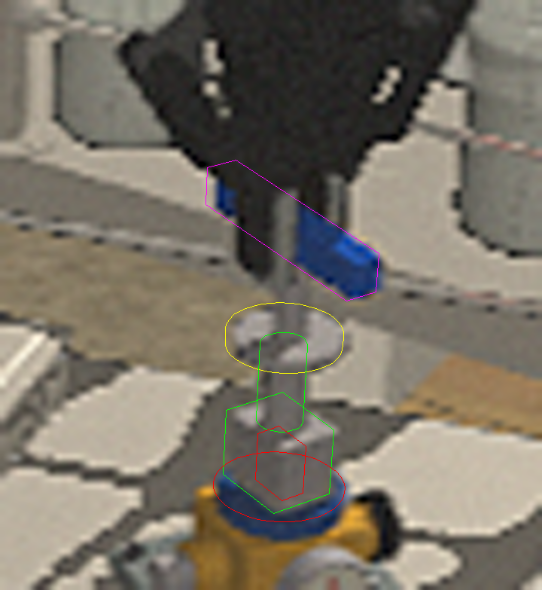

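Emit:
move_arm([
  [[1.2,0,0,0,0,0,8],[0,0,0,0,0,0,8]],
])

```text
t: 13.23
ee_pos: [0.5185, -0.0187, 0.2096]
tcp_rot: [-1.99, 0.424, 1.99]
ft_force: [-0.3, -0.8, -2.1]
finger_gap: 0.0113
```

Emit:
move_arm([
  [[0,0,0,0,0,0,20],[0,0,0,0,0,0,40],[0,0,0,0,0,0,50],[0,0,0,0,0,0,50],[0,0,0,0,0,0,50]],
])

```text
t: 13.65
ee_pos: [0.5187, -0.0187, 0.2099]
tcp_rot: [-1.99, 0.424, 1.989]
ft_force: [0.6, 0.1, 0.1]
finger_gap: 0.05
```

```bash
python3 go.py .5186 -.0187 .2094 -1.991
python3 - <<'E'
from h import *
d=imaging.get_image("scene"); save(d,"pics/g.png",(318,145,375,210),9)
E
```

```text
t 13.65 pos [ 0.5187 -0.0187  0.2099] psi -1.991 tilt [-1.     -0.     -0.0005] gap 0.05 F [0.5883 0.0502 0.1401] q [-0.1701  0.2649  1.7707 -0.0001  1.1055  1.8209]
turn first wx 4.8557968803430995e-05
shift tool mm [0.4787 0.008  0.0679]
```

View pics/g.png

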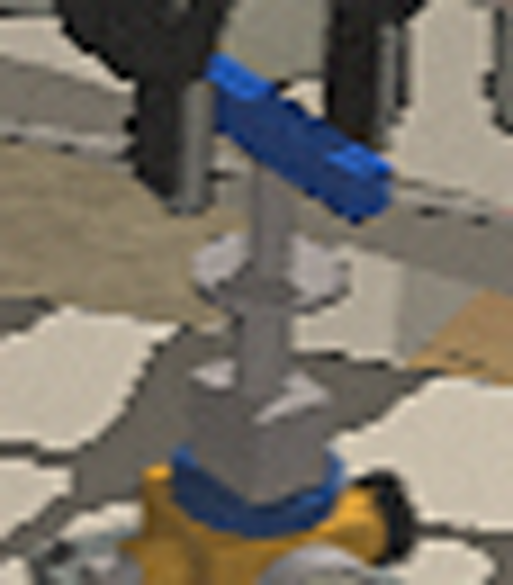

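Emit:
move_arm([
  [[0,0,0,0,0,0,50],[-15,0,0,0,0,0,50],[-30,0,0,0,0,0,50],[-30,0,0,0,0,0,30],[-30,0,0,0,0,0,0],[0,0,0,0,0,0,0],[0,0,0,0,0,0,0]],
])

```text
t: 14.28
ee_pos: [0.5194, -0.0188, 0.3167]
tcp_rot: [-1.994, 0.424, 1.985]
ft_force: [-0.0, 0.1, -1.3]
finger_gap: 0.0017
```

```bash
cat > barfit.py <<'E'
from fit import *
np.set_printoptions(precision=4,suppress=True)
def bf(d,W,x0,z=None,show=None):
    M=bluemask(d,W)
    if show: cv2.imwrite(show,cv2.resize((M*255).astype(np.uint8),None,fx=10,fy=10,interpolation=0))
    best=None
    for yaw in x0[2]+np.array([-.3,0,.3]):
        a=np.array([x0[0],x0[1],yaw,.154]); k=4 if z is None else 3
        f=lambda q:((sil(d,box(q[:2],q[2],.08,.012,(q[3] if z is None else z)-.007,(q[3] if z is None else z)+.007),W)-M)**2).sum()
        S=np.vstack([a[:k]]+[a[:k]+v[:k] for v in (np.array([.006,0,0,0]),np.array([0,.006,0,0]),np.array([0,0,.2,0]),np.array([0,0,0,.006]))[:k]])
        r=minimize(f,a[:k],method="Nelder-Mead",options=dict(initial_simplex=S,xatol=1e-5,fatol=1e-4))
        if best is None or r.fun<best.fun: best=r
    return best.x,best.fun
E
python3 - <<'E'
from barfit import *
d=imaging.get_image("scene"); save(d,"pics/h.png",(318,145,375,210),9)
for z in(.154,.157,.160,None): print(z,bf(d,(330,143,368,177),[.517,-.019,-.42],z,"pics/hm.png"))
print(env.sense()["ee_pos"],env.sense()["finger_gap"])
E
```

```text
0.154 (array([ 0.5173, -0.0196, -0.462 ]), np.float64(36.351819492502884))
0.157 (array([ 0.5147, -0.0146, -0.4757]), np.float64(38.77762495194156))
0.16 (array([ 0.5115, -0.0093, -0.4768]), np.float64(40.42563725490196))
None (array([ 0.5201, -0.0253, -0.4611,  0.1502]), np.float64(34.593711072664355))
[ 0.5185 -0.0187  0.3149] -0.00012230888779810647
```

View pics/h.png

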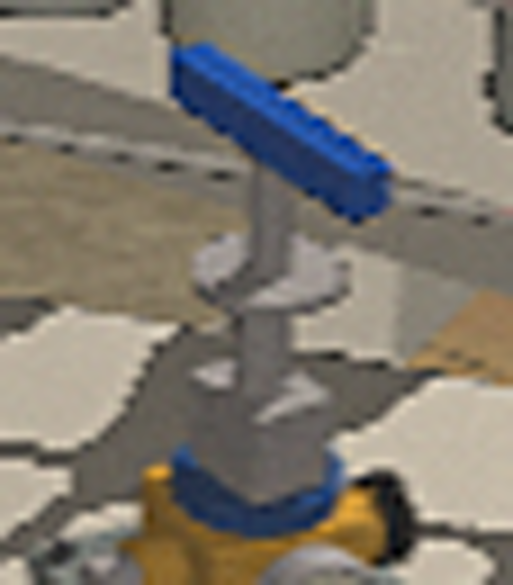

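Emit:
move_arm([
  [[0,16,-14,0,0,0,0],[0,16,-14,0,0,0,0],[30,0,0,0,0,0,0],[30,0,0,0,0,0,0],[30,0,0,0,0,0,0],[12,0,0,0,0,0,0],[0,0,0,0,0,0,0]],
])

```text
t: 14.92
ee_pos: [0.5278, -0.0587, 0.2075]
tcp_rot: [-1.978, 0.424, 2.001]
ft_force: [-0.5, -0.0, -0.8]
finger_gap: -0.0005
```

```bash
python3 go.py .5186 -.0187 .212
python3 - <<'E'
from h import *
d=imaging.get_image("scene"); save(d,"pics/i.png",(318,135,385,210),8)
E
```

```text
t 14.92 pos [ 0.5278 -0.0587  0.2075] psi -1.9912 tilt [-0.9999  0.0021  0.0112] gap -0.0005 F [-0.5174 -0.0347 -0.7593] q [-0.2417  0.2887  1.7421 -0.0001  1.1222  1.7496]
shift tool mm [ -4.2876 -32.735   24.7409]
```

View pics/i.png

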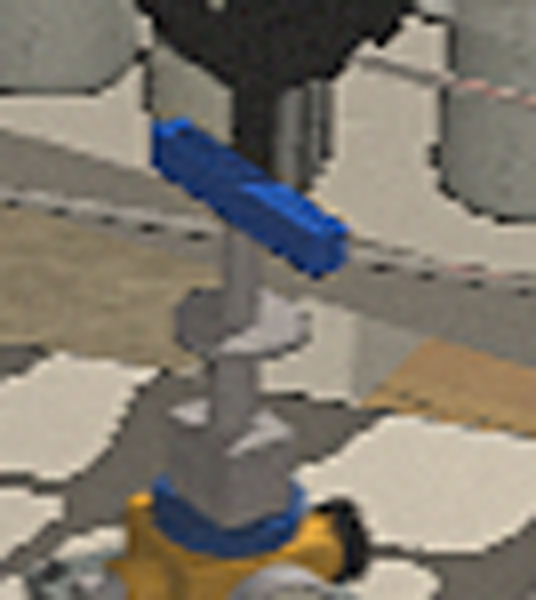

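Emit:
move_arm([
  [[0,-4,0,0,0,0,0],[0,-3,0,0,0,0,0],[0,-2,0,0,0,0,0],[0,-1.5,0,0,0,0,0],[0,0,0,0,0,0,0],[0,0,0,0,0,0,0]],
])

```text
t: 15.47
ee_pos: [0.5356, -0.0496, 0.2133]
tcp_rot: [-1.991, 0.424, 1.989]
ft_force: [0.1, 0.1, 1.4]
finger_gap: -0.0
```

```bash
python3 go.py .5186 -.0187 .212
python3 - <<'E'
from h import *
d=imaging.get_image("scene"); save(d,"pics/j.png",(318,135,385,210),8)
E
```

```text
t 15.47 pos [ 0.5356 -0.0496  0.2133] psi -1.9906 tilt [-1.     -0.0001 -0.0012] gap -0.0 F [0.1064 0.0537 1.3549] q [-0.2217  0.2877  1.7271 -0.0002  1.1256  1.769 ]
shift tool mm [  1.2498 -21.3097  28.0804]
```

View pics/j.png

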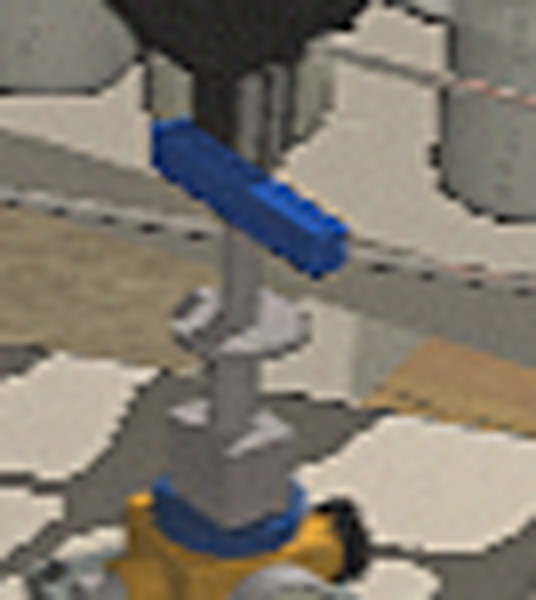

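Emit:
move_arm([
  [[0,-1.72,-1.18,-0.06,0,0,0],[0,-1.72,-1.18,-0.06,0,0,0],[0,-1.72,-1.18,-0.06,0,0,0],[0,-1.72,-1.18,-0.06,0,0,0],[0,-1.72,-1.18,-0.06,0,0,0],[0,-1.72,-1.18,-0.06,0,0,0],[0,-1.72,-1.18,-0.06,0,0,0],[0,-1.72,-1.18,-0.06,0,0,0],[0,-1.72,-1.18,-0.06,0,0,0],[0,-1.72,-1.18,-0.06,0,0,0]],
])

```text
t: 16.35
ee_pos: [0.5498, -0.0354, 0.2131]
tcp_rot: [2.126, 0.193, -2.124]
ft_force: [1.2, -2.2, 1.5]
finger_gap: 0.0002
```

```bash
python3 go.py .5186 -.0187 .212
python3 - <<'E'
from barfit import *
d=imaging.get_image("scene"); save(d,"pics/k.png",(318,135,385,210),8)
print(bf(d,(325,140,372,180),[.517,-.019,.1],.154))
E
```

```text
t 16.35 pos [ 0.5498 -0.0354  0.2131] psi -1.3879 tilt [-1.      0.0019 -0.0009] gap 0.0002 F [ 1.1843 -2.2246  1.4714] q [-0.1898  0.306   1.6997 -0.0016  1.1344  1.1988]
shift tool mm [  1.0728 -22.0905  27.6161]
(array([ 0.521 , -0.0081, -0.3113]), np.float64(35.479911572472126))
```

View pics/k.png

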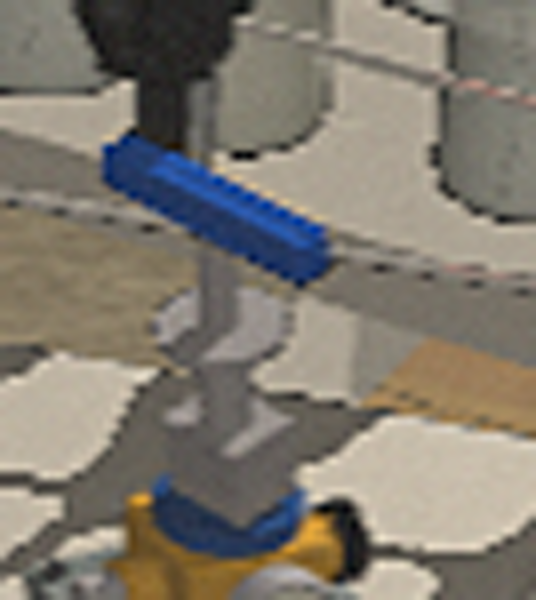

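Emit:
move_arm([
  [[0,2,5,0.12,0,0,0],[0,0,3,0.12,0,0,0],[0,0,0,0.12,0,0,0],[0,0,0,0,0,0,0],[0,0,0,0,0,0,0]],
])

```text
t: 16.82
ee_pos: [0.5417, -0.0378, 0.2127]
tcp_rot: [-2.128, 0.19, 2.128]
ft_force: [0.4, -0.0, 0.3]
finger_gap: -0.0001
```

```bash
python3 go.py .5186 -.0187 .212
python3 - <<'E'
from barfit import *
d=imaging.get_image("scene"); save(d,"pics/l.png",(318,135,385,210),8)
print(bf(d,(325,140,372,180),[.517,-.019,.1],.154))
E
```

```text
t 16.82 pos [ 0.5417 -0.0378  0.2127] psi -1.7489 tilt [-1.  0. -0.] gap -0.0001 F [ 0.3761 -0.0433  0.3295] q [-0.1979  0.2959  1.7162 -0.      1.1294  1.551 ]
shift tool mm [  0.7329 -14.7324  26.1525]
(array([ 0.5202, -0.0132, -0.3178]), np.float64(34.53069973087274))
```

View pics/l.png

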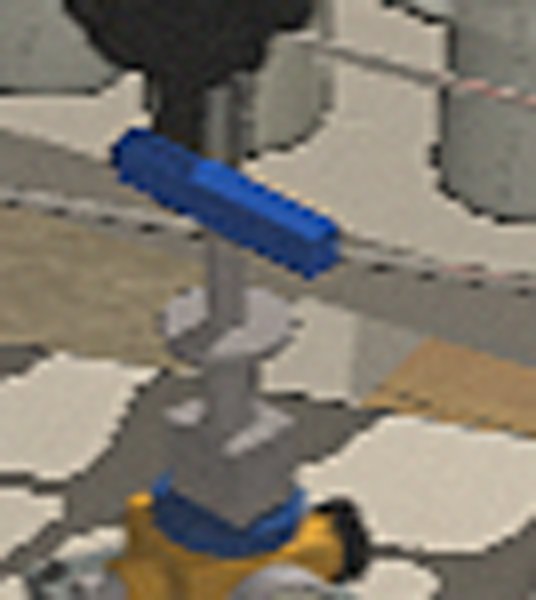

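Emit:
move_arm([
  [[0,-2.5,0,0,0,0,0],[0,-2.5,0,0,0,0,0],[0,-2.5,0,0,0,0,0],[0,-1.6,-0.8,-0.06,0,0,0],[0,-1.6,-0.8,-0.06,0,0,0],[0,-1.6,-0.8,-0.06,0,0,0],[0,-1.6,-0.8,-0.06,0,0,0],[0,0,0,0,0,0,0]],
])

```text
t: 17.53
ee_pos: [0.5471, -0.0245, 0.2128]
tcp_rot: [2.189, 0.066, -2.189]
ft_force: [-0.9, -2.6, 2.1]
finger_gap: -0.0001
```

```bash
python3 go.py .5186 -.0187 .212
python3 - <<'E'
from barfit import *
d=imaging.get_image("scene"); save(d,"pics/m.png",(318,135,385,210),8)
print(bf(d,(325,140,372,180),[.517,-.019,.1],.154))
E
```

```text
t 17.53 pos [ 0.5471 -0.0245  0.2128] psi -1.5089 tilt [-1.      0.0014 -0.0001] gap -0.0001 F [-0.9406 -2.6044  2.0541] q [-0.1711  0.3023  1.7065 -0.0015  1.1324  1.3384]
shift tool mm [ 0.7616 -7.5814 28.1268]
(array([ 0.5217,  0.0008, -0.2486]), np.float64(41.8670184544406))
```

View pics/m.png

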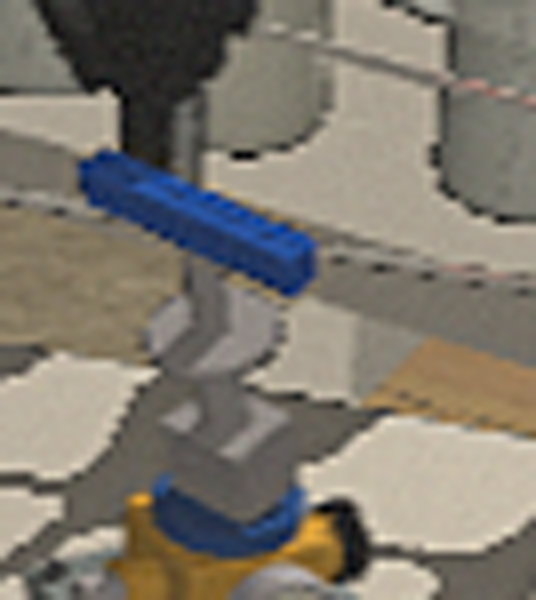

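Emit:
move_arm([
  [[0,-1,4,0.1,0,0,0],[0,-2,2,0.1,0,0,0],[0,-2,0,0,0,0,0],[0,-2,0,0,0,0,0],[0,0,0,0,0,0,0]],
])

```text
t: 18.0
ee_pos: [0.5417, -0.0178, 0.2127]
tcp_rot: [-2.151, 0.15, 2.15]
ft_force: [0.5, -4.6, -0.1]
finger_gap: -0.0001
```

```bash
python3 go.py .5186 -.0187 .212
python3 - <<'E'
from barfit import *
d=imaging.get_image("scene"); save(d,"pics/n.png",(318,135,385,210),8)
print(bf(d,(325,140,372,180),[.517,-.019,.1],.154))
E
```

```text
t 18.0 pos [ 0.5417 -0.0178  0.2127] psi -1.7089 tilt [-1.      0.0013 -0.0003] gap -0.0001 F [ 0.5325 -4.5897 -0.1147] q [-0.1606  0.2944  1.7187 -0.0014  1.1281  1.5489]
shift tool mm [ 0.6553  4.0338 22.7404]
(array([ 0.5174,  0.0047, -0.178 ]), np.float64(36.931402345251826))
```

View pics/n.png

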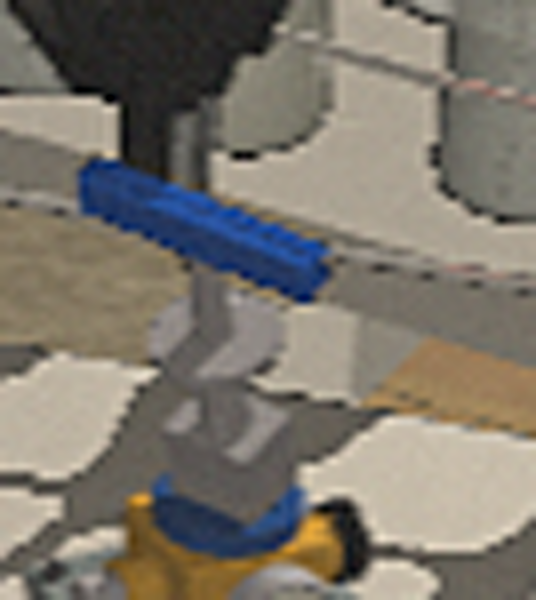

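Emit:
move_arm([
  [[0,5,0,0,0,0,0],[0,8,0,0,0,0,0],[0,8,-5,0,0,0,0],[0,0,-5,0,0,0,0],[0,0,-4,0,0,0,0],[0,0,0,0,0,0,0]],
])

```text
t: 18.55
ee_pos: [0.5536, -0.0405, 0.2126]
tcp_rot: [-2.149, 0.151, 2.147]
ft_force: [0.2, -0.8, 0.7]
finger_gap: 0.0001
```

```bash
python3 go.py .5186 -.0187 .212
python3 - <<'E'
from barfit import *
d=imaging.get_image("scene"); save(d,"pics/o.png",(318,135,385,210),8)
print(bf(d,(325,140,372,180),[.517,-.019,.1],.154))
E
```

```text
t 18.55 pos [ 0.5536 -0.0405  0.2126] psi -1.7117 tilt [-1.     -0.0006 -0.001 ] gap 0.0001 F [ 0.2452 -0.7824  0.6585] q [-0.1988  0.3124  1.6913  0.0008  1.137   1.5126]
shift tool mm [  0.61   -16.6837  37.7561]
(array([ 0.5177, -0.0193, -0.1321]), np.float64(29.19285659361784))
```

View pics/o.png

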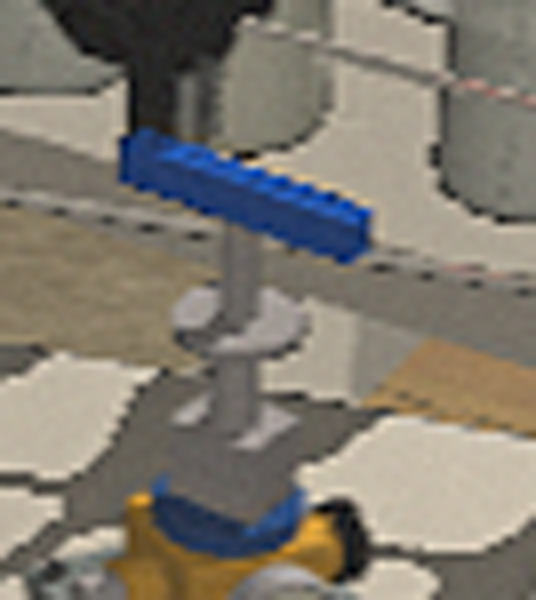

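Emit:
move_arm([
  [[0,-3,0,0,0,0,0],[0,-3,0,0,0,0,0],[0,-3,0,-0.03,0,0,0],[0,-3,0,-0.03,0,0,0],[0,-3,0,-0.03,0,0,0],[0,-2.5,0,-0.06,0,0,0],[0,-2.3,0.25,-0.06,0,0,0],[0,-2.3,0.25,-0.06,0,0,0],[0,-2.3,0.25,-0.06,0,0,0],[0,-2.3,0.25,-0.06,0,0,0],[0,0,0,0,0,0,0]],
])

```text
t: 19.52
ee_pos: [0.5535, -0.0138, 0.2135]
tcp_rot: [2.089, 0.263, -2.083]
ft_force: [1.5, -1.3, 0.6]
finger_gap: 0.0002
```

```bash
python3 go.py .5186 -.0187 .212
python3 - <<'E'
from barfit import *
d=imaging.get_image("scene"); save(d,"pics/p.png",(318,135,385,210),8)
print(bf(d,(325,140,372,180),[.517,-.019,.1],.154))
E
```

```text
t 19.52 pos [ 0.5535 -0.0138  0.2135] psi -1.3182 tilt [-1.      0.0018 -0.0028] gap 0.0002 F [ 1.4595 -1.3088  0.6173] q [-0.1502  0.3087  1.6946 -0.0006  1.135   1.1682]
shift tool mm [ 1.3766 -3.9331 35.0162]
(array([ 0.5131, -0.0009,  0.0799]), np.float64(30.48189734717416))
```

View pics/p.png

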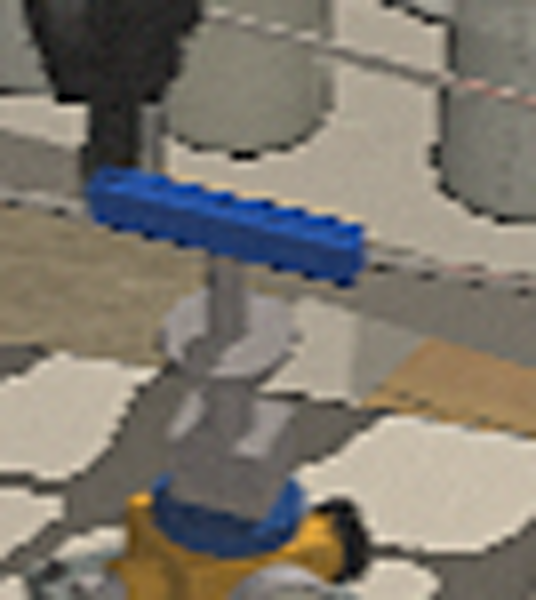

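Emit:
move_arm([
  [[0,-2.9,-0.1,-0.08,0,0,0],[0,-2.9,-0.1,-0.08,0,0,0],[0,-2.9,-0.1,-0.08,0,0,0],[0,-2.9,-0.1,-0.08,0,0,0],[0,-2.9,-0.1,-0.08,0,0,0],[0,-2.9,-0.1,-0.08,0,0,0],[0,0,0,0,0,0,0]],
])

```text
t: 20.15
ee_pos: [0.5463, 0.0023, 0.2133]
tcp_rot: [1.798, 0.686, -1.793]
ft_force: [3.2, -1.3, 1.9]
finger_gap: 0.0001
```

```bash
python3 go.py .5186 -.0187 .212
python3 - <<'E'
from barfit import *
d=imaging.get_image("scene"); save(d,"pics/q.png",(318,135,385,210),8)
print(bf(d,(325,140,372,180),[.517,-.019,.5],.154))
E
```

```text
t 20.15 pos [0.5463 0.0023 0.2133] psi -0.8402 tilt [-1.      0.0017 -0.002 ] gap 0.0001 F [ 3.2165 -1.2602  1.9416] q [-0.1234  0.2989  1.7101  0.0004  1.1299  0.7166]
shift tool mm [ 1.2309 -2.8713 34.6288]
(array([ 0.5041, -0.0054,  0.5563]), np.float64(30.11567474048443))
```

View pics/q.png

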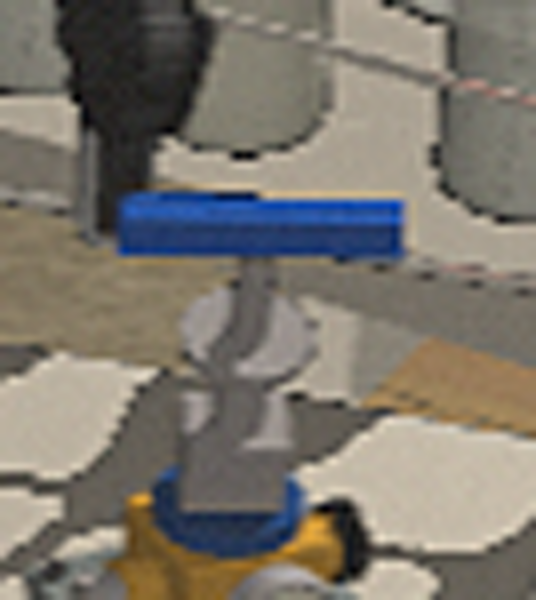

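Emit:
move_arm([
  [[0,-2.9,0.2,-0.08,0,0,0],[0,-2.9,0.2,-0.08,0,0,0],[0,-2.9,0.2,-0.08,0,0,0],[0,-2.9,0.2,-0.08,0,0,0],[0,-2.9,0.2,-0.08,0,0,0],[0,0,0,0,0,0,0]],
])

```text
t: 20.7
ee_pos: [0.5342, 0.0106, 0.2131]
tcp_rot: [1.529, 0.966, -1.525]
ft_force: [2.6, 0.8, 1.7]
finger_gap: -0.0002
```

```bash
python3 go.py .5186 -.0187 .212
python3 - <<'E'
from barfit import *
d=imaging.get_image("scene"); save(d,"pics/r.png",(318,135,385,210),8)
print(bf(d,(325,140,372,180),[.517,-.019,.9],.154))
E
```

```text
t 20.7 pos [0.5342 0.0106 0.2131] psi -0.4421 tilt [-1.      0.0014 -0.0014] gap -0.0002 F [2.56   0.7835 1.7408] q [-0.1109  0.2826  1.7352  0.001   1.122   0.3308]
shift tool mm [ 1.0969 -1.5574 33.1649]
(array([ 0.4959, -0.0151,  0.9478]), np.float64(36.18941657054979))
```

View pics/r.png

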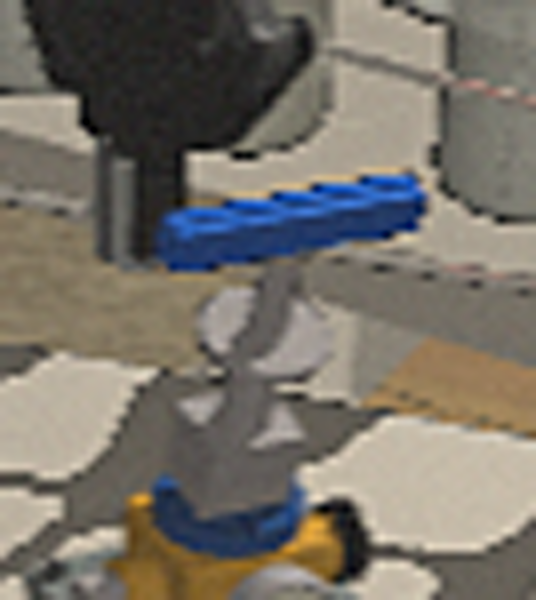

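Emit:
move_arm([
  [[0,0,3,0,0,0,0],[0,-2.5,2,-0.05,0,0,0],[0,-2.5,0.2,-0.06,0,0,0],[0,-2.5,0.2,-0.06,0,0,0],[0,0,0,0,0,0,0]],
])

```text
t: 21.17
ee_pos: [0.5258, 0.0078, 0.2132]
tcp_rot: [1.408, 1.065, -1.403]
ft_force: [4.6, 0.8, 2.4]
finger_gap: 0.0002
```

```bash
python3 go.py .5186 -.0187 .212
python3 - <<'E'
from barfit import *
d=imaging.get_image("scene"); save(d,"pics/s.png",(318,135,385,210),8)
print(bf(d,(325,140,372,180),[.517,-.019,.9],.154))
E
```

```text
t 21.17 pos [0.5258 0.0078 0.2132] psi -0.2718 tilt [-1.      0.0039 -0.0006] gap 0.0002 F [4.6459 0.764  2.405 ] q [-0.1176  0.2699  1.7538 -0.      1.114   0.1543]
shift tool mm [ 1.2097  0.154  27.428 ]
(array([ 0.4877, -0.0195,  0.9262]), np.float64(23.21973471741638))
```

View pics/s.png

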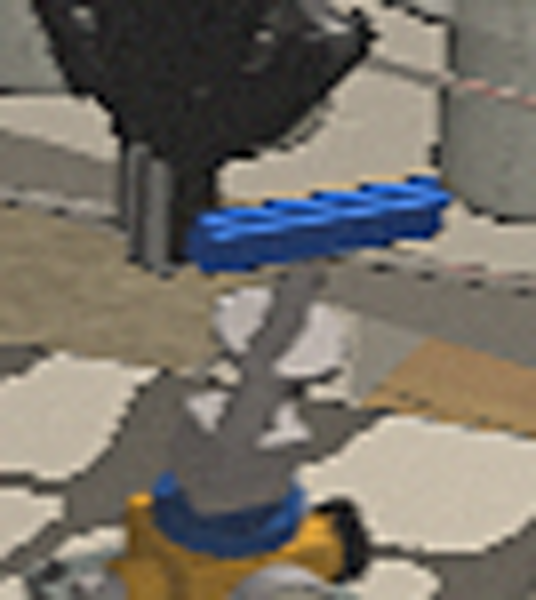

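Emit:
move_arm([
  [[0,5,0,0,0,0,0],[0,8,0,0,0,0,0],[0,8,0,0,0,0,0],[0,6,0,0,0,0,0],[0,0,0,0,0,0,0]],
])

```text
t: 21.63
ee_pos: [0.5516, 0.0003, 0.212]
tcp_rot: [1.406, 1.068, -1.407]
ft_force: [-0.2, 0.1, 1.1]
finger_gap: 0.0001
```

```bash
python3 go.py .5186 -.0187 .212
python3 - <<'E'
from barfit import *
d=imaging.get_image("scene"); save(d,"pics/t.png",(318,135,385,210),8)
print(bf(d,(325,140,372,180),[.517,-.019,.9],.154),bf(d,(325,140,372,180),[.517,-.019,.9]))
E
```

```text
t 21.63 pos [0.5516 0.0003 0.212 ] psi -0.2718 tilt [-1.     -0.0007  0.0006] gap 0.0001 F [-0.2127  0.1356  1.1047] q [-0.1254  0.3088  1.6986 -0.0005  1.135   0.1466]
shift tool mm [  0.0423 -26.6447  27.1543]
(array([ 0.5185, -0.0208,  1.0954]), np.float64(28.867506728181468)) (array([ 0.5213, -0.0261,  1.096 ,  0.1508]), np.float64(26.42655324875048))
```

View pics/t.png

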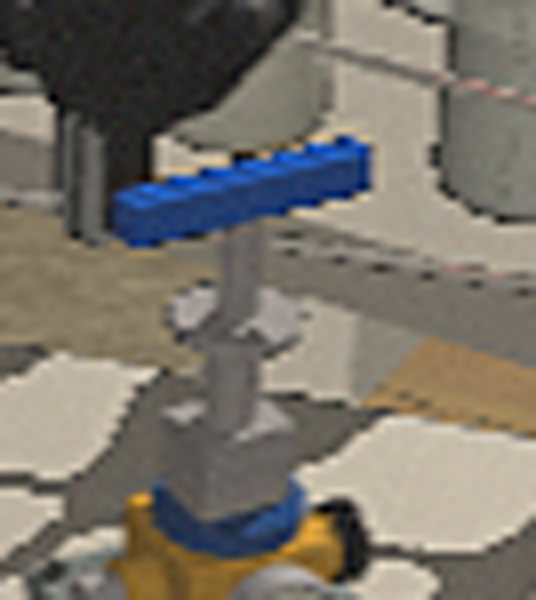

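Emit:
move_arm([
  [[0,-4,-6,0.05,0,0,0],[0,-4,-2,0.05,0,0,0],[0,-3,0,0,0,0,0],[0,-3,0,0,0,0,0],[0,-3,0,0,0,0,0],[0,-3,0,0,0,0,0],[0,-3,0,0,0,0,0],[0,-2,0,0,0,0,0],[0,-2,0,0,0,0,0],[0,0,0,0,0,0,0]],
])

```text
t: 22.52
ee_pos: [0.5289, 0.017, 0.2132]
tcp_rot: [1.478, 1.006, -1.473]
ft_force: [5.8, -2.2, -2.0]
finger_gap: 0.0
```

```bash
python3 go.py .5186 -.0187 .212
python3 - <<'E'
from barfit import *
d=imaging.get_image("scene"); save(d,"pics/u.png",(318,135,385,210),8)
print(bf(d,(325,140,372,180),[.517,-.019,.9],.154))
E
```

```text
t 22.52 pos [0.5289 0.017  0.2132] psi -0.3704 tilt [-1.      0.0053  0.0001] gap 0.0 F [ 5.8133 -2.1824 -2.0339] q [-0.0985  0.2742  1.7475 -0.0017  1.1148  0.2727]
shift tool mm [ 1.2349  3.2946 37.0353]
(array([ 0.4955, -0.0107,  1.1542]), np.float64(39.572100153787005))
```

View pics/u.png

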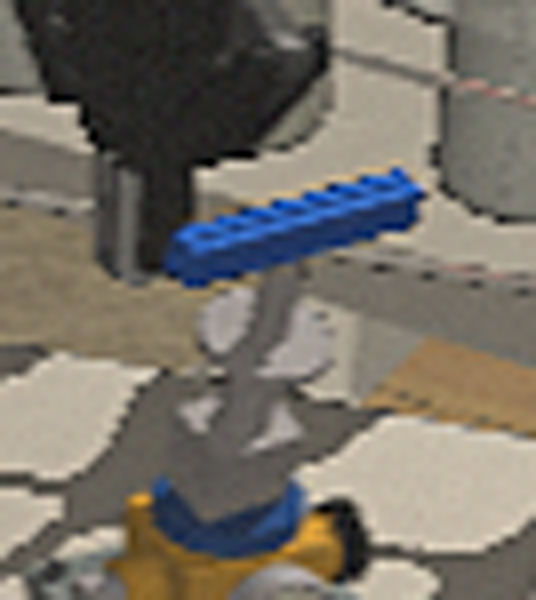

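Emit:
move_arm([
  [[0,4,0,0,0,0,0],[0,8,0,0,0,0,0],[0,8,0,0,0,0,0],[0,10,0,0,0,0,0],[-15,10,0,0,0,0,0],[-35,5,0,0,0,0,0],[-35,0,0,0,0,0,0],[-35,0,0,0,0,0,0],[0,0,0,0,0,0,0],[0,0,0,0,0,0,0]],
])

```text
t: 23.4
ee_pos: [0.5705, 0.0012, 0.3349]
tcp_rot: [1.479, 1.007, -1.474]
ft_force: [-0.8, 0.7, -0.7]
finger_gap: 0.0002
```

```bash
python3 go.py .5186 -.0187 .212
python3 - <<'E'
from barfit import *
d=imaging.get_image("scene"); save(d,"pics/v.png",(318,135,385,210),8); save(d,"pics/w.png",(200,150,400,330),3.3)
print(bf(d,(325,140,372,180),[.517,-.019,.9],.154))
E
```

```text
t 23.4 pos [0.5705 0.0012 0.3349] psi -0.3711 tilt [-1.      0.004  -0.0011] gap 0.0002 F [-0.8085  0.6874 -0.6704] q [-0.1198  0.2518  1.4623  0.0001  1.4234  0.2513]
shift tool mm [122.6446 -41.622   37.5441]
(array([ 0.5186, -0.0208,  1.0881]), np.float64(29.101934832756633))
```

View pics/v.png

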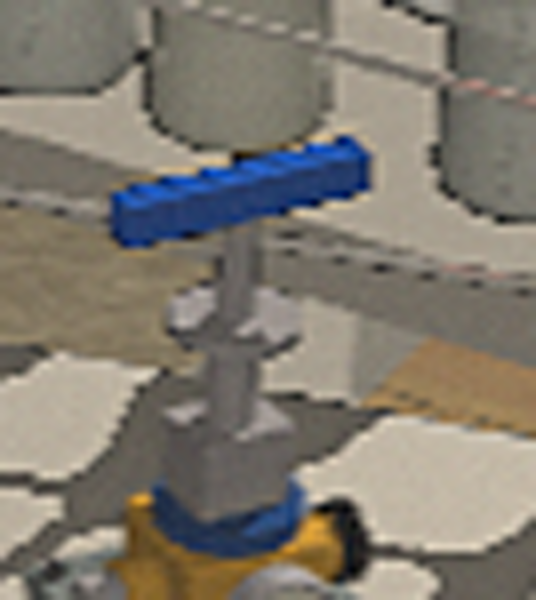

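View pics/w.png

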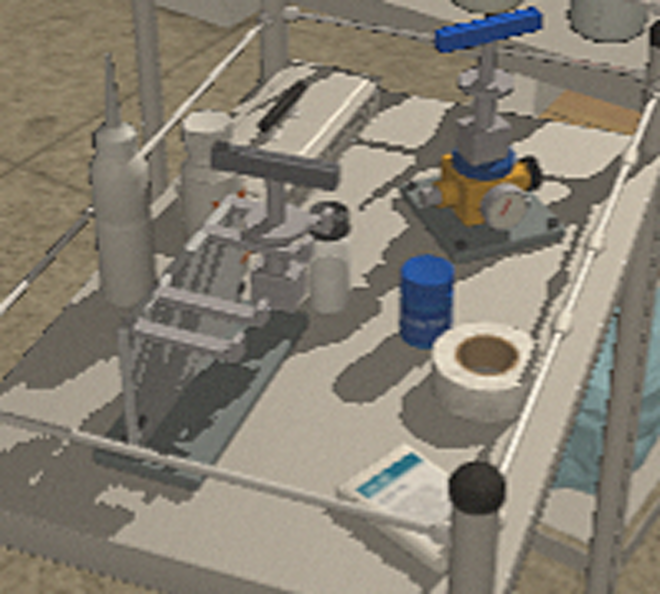

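```bash
python3 -c "
from bench import env; print(env.sign_off())"
```

```text
the job is handed in; nothing more can be done
None
```

I lifted the blue key off its hook, drew it out of the fork's open front and set it on the spindle. I let it go there, then pushed one end of its bar anticlockwise with closed fingers until the valve stopped. I handed the job in at about 23.5 s; no verdict was reported.

- **Key position:** in the last picture the key is let go and upright. A fit of the bar at the fully-home height puts its centre within about 1–2 mm of the spindle axis.
- **Valve opening:** I could not read the spindle directly. The bar settled at a yaw of 1.09 rad. With the valve block's measured yaw and the slot's play, that puts the spindle at about 1.53 to 1.6 rad (±0.05). A second push at about 6 N left the settled bar within 0.01 rad of where it was, so I take it to be at its stop.
- **Surroundings:** in the last picture the grey key hangs on its hook and the bystanders look unmoved. I judged this by eye, not by measuring. The gripper is clear of everything.
- **What went less well:** the key leaned during the pushes, up to about 0.3 rad at the stop, because of the slot's play. It stood upright again each time I backed off. My first pushing attempt mostly tilted the key, so I backed off and repeated it nearer the bar's end.

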